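Fit the adapter plate that matches the reader's dowel pins

ROBOT

A 6-joint arm with a two-finger parallel gripper is mounted at the origin on the work surface. World frame = base frame: x ahead of the robot, y to its left, z up, the work surface at z = 0. Lengths are in mm, angles in rad, forces in N, time in s.
With the tool pointing down it reaches from about 275 to 1000 mm from the base axis. Payload 8.4 kg.
Tool frame: the origin (TCP) lies between the finger pads; the fingertips stand r.tips_ahead ahead of it and the grasp point (between the pads) lies 6 mm ahead of it (r.tips_ahead is the distance from the TCP to the fingertips, in mm); z points along the fingers, y is the line along which they close (so a half turn about z gives the same grasp; the last joint's range is limited). The gripper opens to 85 mm and grips with 20 to 120 N. Pads are 22 mm wide; open, the fingers measure 114 mm over their backs; the gripper's body (76 mm by 85 mm) begins 54 mm behind the grasp point. The pads swing forward as they close: fully open they stand 13 mm farther back than shut.
Start: joints at [-1.239, 0.353, 1.633, -0, 1.155, -0.002], TCP at [204.771, -590.505, 221.681] pointing down, gripper open.
Joint ranges: [-2.63, 2.63], [-0.92, 2.1], [0.06, 2.66], [-1.3, 4.44], [0, 2.69], [-3.02, 3.02]. Speed limits (rad/s): [2.22, 2.22, 2.79, 3.14, 3.14, 3.14].

INTERFACE

Orientations are given as [roll, pitch, yaw] about the fixed x, y, z axes, in that order (R = Rz(yaw) Ry(pitch) Rx(roll)).
In Python, from rig import r gives the robot as it stands.
- The arm moves only by the tool carry_out, never from a script. Its arguments are lists of equal length, an entry for each row: "delta_pos": the shift along the tool's x, y, z in m, a list of three; "rot": the turn, a rotation vector about the tool's x, y, z in degrees, a list of three. A call has 1 to 8 rows; each row is the pose to reach, as a shift and turn from the pose commanded when the call began, along the tool's axes at that moment; what a row does not reach only later rows make up. A row lasts 1/8 s, in which the tool goes at most 62.5 mm and 10.7 degrees, less where a joint would pass 70% of its speed; a pose out of reach is approached as far as the arm can. A call with a gripper value outside its range is refused whole. "claw" is the finger opening in m, from 0 to 0.0854, set as the call begins (left out, the last holds). The fingers move at their own pace and stop on an object; "grip_force" is the grip in N (left out, the last holds). Time passes only in rows, so rows that repeat a pose let the fingers close. It gives the time, the measured TCP pose, the force, the opening and the grip force at its end, in the units of the state.
- r.sense(): the state, without advancing time (a new reading comes with each control period).
- r.grab_frame(name): name is "side" or "top"; returns the picture (480x640x3 uint8, blue, green, red); there is no depth.
- r.camera_info(name): a dict with "fx", "fy", "cx", "cy" (pixels), "pose" (4x4, takes a point from camera to world coordinates). Camera axes: x right, y down, z forward; pixel columns grow to the right and rows downward; lengths in mm; the calibration is good to about 2 mm. A picture is of the moment at which its call begins. camera_info takes no time and is no camera call.
- r.sign_off(): hands the job in; it is judged then, once.
Trained networks look in the newest picture that a camera, given by its name, has taken for a name from the list of things; names that differ only in an ending like _2 or _b are one class to them, and where a whole thing is asked for, a point or a joint stands for the part that bears it (a point fixed in the world has none). Each returns a list of dicts, best first, with "p" (0 to 1); they miss things now and then, are a little off and sometimes report something else, mostly with a low value. They report only what shows in the picture. A call takes as long as a camera call. They do not tell look-alikes from the thing itself.
- r.recognise(thing, camera): "box" ([left, top, right, bottom] in pixels, round what is visible of it).
- r.cut_out(thing, camera): "mask" (480x640 bool, what is visible of it) and "box" ([left, top, right, bottom] in pixels, round what is visible of it).
The state is a dict: "clock": time; "qpos": joint angles; "qvel": joint speeds; "joint_efforts": joint torques, N m; "eef_pos": TCP position; "tcp_rot": TCP orientation; "contact_force": force on the tool from outside, world axes, zero at the start; "wrist_torque": the same for the moment, N m; "opening": opening from 0.0 (shut) to 1.0 (fully open); "grasp_force": force on a finger pad.
Only numpy, scipy, OpenCV 4.12 (cv2) and the standard library are available. Lean on these libraries where they do the work, as an engineer would, in place of code of your own. Each camera call takes 0.05 s, during which the arm holds its last target. There are 200 camera calls.

TASK

Find the one adapter plate of the three whose two holes drop over the two dowel pins on the reader's sloping deck, by looking or by trying them, and leave it fully home on the pins, flush with the deck, and let go. Any plate that does not fit must end lying flat on the bench, lug up, and the tube rack, tip box and vial are to be left standing where they are.

Things in the scene. Friction and masses are not known exactly. Their poses are not given: they have to be found in the camera images.
- deck: Seat of the white reader (fixed): black pad 90 x 150 mm on a white deck 154 mm up the slope, 200 mm wide, sloping 25 degrees, facing the robot. Origin: centre of the pad's face, 83 mm above the bench; x up the slope away from the robot, y across, z out of the face (25 degrees off vertical, towards the robot). A plate is home with its origin here and its x, y, z axes along these.
- dowel (a point): Foot, on the pad's face, of the dowel pin that never changes place: deck x = 0, y = -50 mm. Both pins are plain steel, 10 mm across, stand 14 mm out along the deck's z, the last 5 mm tapering to 4 mm. A plate that does not match stops on a pin tip, about 14 mm off the pad.
- places (a point): On the pad's face, the middle of three places, 15 mm apart in a row, where the second pin may stand: deck x = 0, y = +20, +35 or +50 mm (this point is +35). Which one changes from start to start and is not told; the other two hold dark plugs flush with the pad.
- reader: The reader (fixed): white housing 220 (x) x 200 (y) mm, 50 mm high in front, deck rising to a rear block 126 mm high at x = 50 to 110 mm; a black screen 210 mm wide leans back there from (x 85, z 124) to (x 142, z 241) mm. Origin: centre of the footprint, on the bench; x away from the robot. The deck's origin is at x = -20, y = 0, z = 82.6 mm here.
- plate_a: Aluminium plate 80 (x) x 140 (y) x 10 mm, about 0.3 kg, two 12 mm through holes 70 mm apart on its long centre line: y = -50 and +20 mm, x = 0. In the middle of its top a black lug to grip, jaws closing along y: 12 mm thick (y), 50 mm long (x), reaching from 10 to 52 mm above the underside. Origin: centre of the underside, z up. Starts flat on the bench.
- plate_b: Aluminium plate 80 (x) x 140 (y) x 10 mm, about 0.3 kg, two 12 mm through holes 85 mm apart on its long centre line: y = -50 and +35 mm, x = 0. In the middle of its top a black lug to grip, jaws closing along y: 12 mm thick (y), 50 mm long (x), reaching from 10 to 52 mm above the underside. Origin: centre of the underside, z up. Starts flat on the bench.
- plate_c: Aluminium plate 80 (x) x 140 (y) x 10 mm, about 0.3 kg, two 12 mm through holes 100 mm apart on its long centre line: y = -50 and +50 mm, x = 0. In the middle of its top a black lug to grip, jaws closing along y: 12 mm thick (y), 50 mm long (x), reaching from 10 to 52 mm above the underside. Origin: centre of the underside, z up. Starts flat on the bench.
- tube_rack: Bystander: blue open tube rack, 90 (x) by 160 (y) by 60 mm, a few capped tubes up to 74 mm high. Origin: centre of the underside.
- tip_box: Bystander: navy pipette tip box with pink tips, 85 (x) by 125 (y) by 59 mm high. Origin: centre of the underside.
- vial: Bystander: small white bottle, 40 mm across, 85 mm high. Origin: centre of the underside.
Mind the look-alikes: they are no part of the job. Leave any orange or yellow look-alike of the plate_c alone.

How it is judged:
By the outcome, as a careful person would: the job done as asked, in the order asked, and still so for the second after the job is handed in, with the robot touching nothing.
It also fails if it takes over 72 s, if anything falls off the work surface, if the arm or the gripper's body presses on something with over 40 N, if the wrist force passes 120 N, or if a joint passes its speed limit or range.

## Working session

There is one attempt and no reset: what is moved stays moved. The work goes in short steps, Python scripts to look and compute and a tool call to move; the robot and the scene stay as the last step left them, time stands still between calls to the robot, and variables do not carry over. Pictures are saved under pics/ and viewed, at most 10 in all, crops included, and the job is handed in when it is done.

Besides the shell and the picture viewer there is one more tool, called after "Call:" as name(argument=value, ...) on one line, values as JSON. carry_out: Moves the arm, as the interface text tells. Its arguments: {"type":"object","properties":{"delta_pos":{"type":"array","items":{"type":"array","items":{"type":"number"}}},"rot":{"type":"array","items":{"type":"array","items":{"type":"number"}}},"claw":{"type":"number"},"grip_force":{"type":"number"}},"required":["delta_pos","rot"]}

```bash
mkdir -p pics; ls
python3 - <<'E'
from rig import r
import cv2, numpy as np
for n in("side","top"):
    im=r.grab_frame(n); cv2.imwrite(f"pics/{n}0.png",im)
    c=r.camera_info(n); print(n,c['fx'],c['fy'],c['cx'],c['cy']); print(np.round(c['pose'],3).tolist())
    for t in("plate_a","deck","reader","tube_rack","tip_box","vial"):
        print(t,[(np.round(d['box']).astype(int).tolist(),round(d['p'],2)) for d in r.recognise(t,n)])
print(r.sense(), r.tips_ahead)
E
```

```text
pics
side 545.6711919641037 545.6711919641037 315.36781631956757 234.54076824113906
[[-0.956, -0.208, 0.206, 264.332], [-0.293, 0.67, -0.683, 986.676], [0.004, -0.713, -0.701, 990.773], [0.0, 0.0, 0.0, 1.0]]
plate_a [([246, 377, 326, 439], 0.95), ([321, 297, 368, 357], 0.88), ([240, 291, 278, 346], 0.86), ([144, 352, 228, 421], 0.77), ([312, 142, 342, 171], 0.76)]
deck [([251, 154, 324, 249], 0.9), ([352, 250, 377, 281], 0.21)]
reader [([209, 103, 335, 248], 0.85)]
tube_rack [([370, 140, 407, 188], 0.96)]
tip_box [([365, 185, 408, 233], 0.57)]
vial [([356, 246, 375, 282], 0.79)]
top 613.4671964378532 613.4671964378532 319.8597951833275 246.69479549896676
[[-0.045, -0.974, 0.221, 177.29], [-0.999, 0.044, -0.008, 101.72], [-0.002, -0.221, -0.975, 1697.447], [0.0, 0.0, 0.0, 1.0]]
plate_a [([213, 217, 266, 258], 0.98), ([429, 203, 487, 241], 0.91), ([230, 287, 280, 323], 0.88), ([151, 259, 196, 315], 0.73), ([140, 190, 197, 238], 0.55)]
deck [([328, 183, 403, 235], 0.61)]
reader [([325, 132, 406, 247], 0.9), ([370, 282, 416, 316], 0.7), ([328, 181, 399, 236], 0.41), ([422, 259, 494, 310]
[... 237 characters left out ...]
 array([-1.23940840e+00,  3.52950195e-01,  1.63339809e+00,  2.29963208e-05,
        1.15517750e+00, -2.39759522e-03]), 'qvel': array([-1.77843657e-05,  1.74247713e-05,  1.52663704e-03, -8.32923796e-04,
       -7.28738922e-04, -7.28698776e-04]), 'joint_efforts': array([ 7.68151931e-04, -6.05017161e+01, -3.42382586e+01,  7.48644470e-05,
        1.02835595e-03,  1.46891898e-05]), 'eef_pos': array([ 204.77701064, -590.51676064,  221.71291506]), 'tcp_rot': array([ 3.14152573e+00, -2.08787928e-05,  3.33776240e-01]), 'contact_force': array([ 0.54584546,  0.63885472, -0.53653477]), 'wrist_torque': array([ 0.03659194,  0.03167926, -0.03557509]), 'grasp_force': 0.0, 'opening': 0.9991176285395323} 25.0
```

View pics/side0.png

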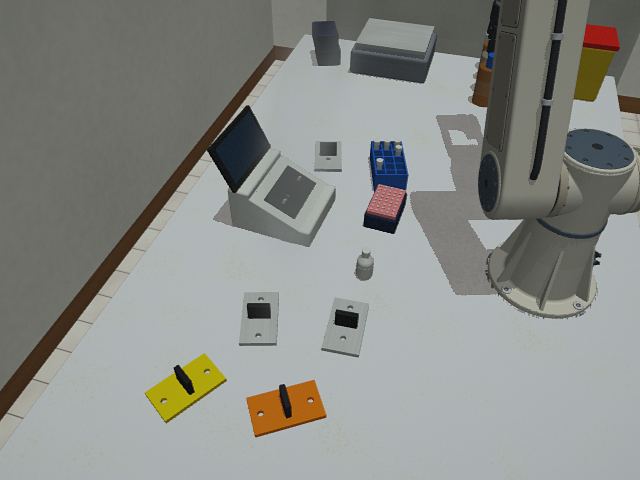

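View pics/top0.png

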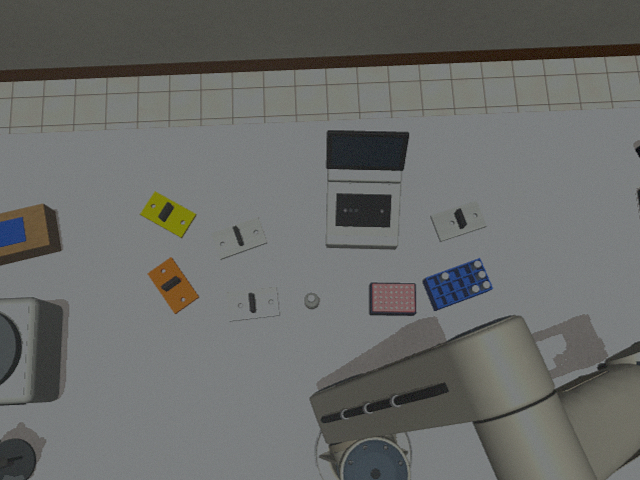

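```bash
cat > h.py <<'E'
import numpy as np, cv2
from rig import r
from scipy.spatial.transform import Rotation as R
def cam(n):
    c=r.camera_info(n); K=np.array([[c['fx'],0,c['cx']],[0,c['fy'],c['cy']],[0,0,1.]]); return K,np.array(c['pose'])
def proj(n,P):
    K,T=cam(n); p=(np.atleast_2d(P)-T[:3,3])@T[:3,:3]; q=p@K.T; return q[:,:2]/q[:,2:]
def ray(n,uv,z):
    K,T=cam(n); uv=np.atleast_2d(uv); d=np.c_[uv,np.ones(len(uv))]@np.linalg.inv(K).T@T[:3,:3].T
    return T[:3,3]+d*((z-T[2,3])/d[:,2])[:,None]
E
python3 - <<'E'
import cv2,numpy as np
t=cv2.imread('pics/top0.png');s=cv2.imread('pics/side0.png')
def c(im,x,y,w,h): return cv2.resize(im[y:y+h,x:x+w],(266,298),interpolation=cv2.INTER_CUBIC)
row1=[c(t,210,206,60,67),c(t,226,270,60,67),c(t,428,190,60,67)]
row2=[c(s,230,283,60,67),c(s,315,293,60,67),c(t,333,180,60,67)]
cv2.imwrite('pics/crop1.png',np.vstack([np.hstack(row1),np.hstack(row2)]))
E
```

```text
(no output)
```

View pics/crop1.png

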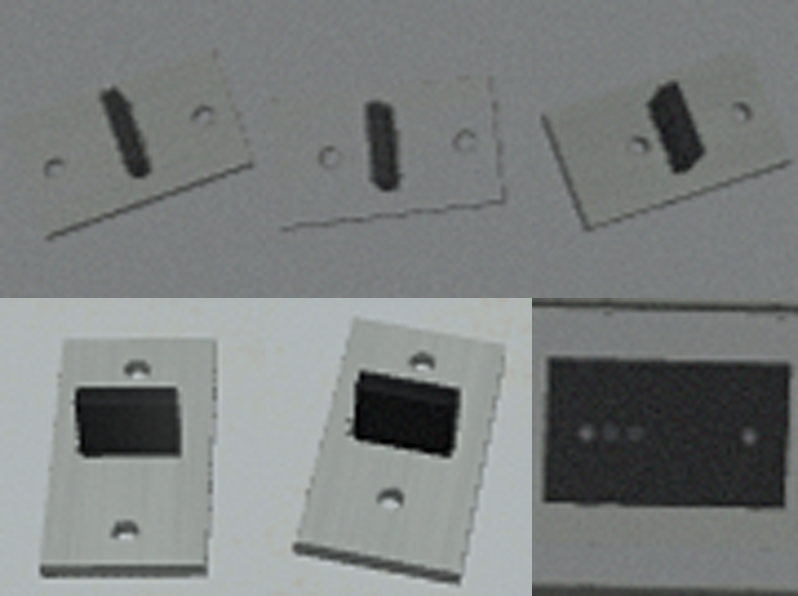

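```bash
cat >> h.py <<'E'
def hullmask(n,pts,S=4):
    m=np.zeros((480*S,640*S),np.uint8); h=cv2.convexHull(((proj(n,pts)+.5)*S-.5).astype(np.float32).round().astype(np.int32)); cv2.fillConvexPoly(m,h,1); return m
def box(x0,x1,y0,y1,z0,z1): return np.array([[x,y,z] for x in(x0,x1) for y in(y0,y1) for z in(z0,z1)],float)
def put(p,P): # p=x,y,yaw
    return P@R.from_euler('z',p[2]).as_matrix().T+[p[0],p[1],0]
PL=box(-40,40,-70,70,0,10); LUG=box(-25,25,-6,6,10,52)
A=np.radians(25)
RD=np.array([[np.cos(A),0,-np.sin(A)],[0,1,0],[np.sin(A),0,np.cos(A)]]) # deck axes in reader
def deck(P): return np.atleast_2d(P)@RD.T+[-20,0,82.6]
E
python3 - <<'E'
from h import *
from scipy.optimize import minimize
seed={'top':(240,238),'side':(262,320)}
M={}
for n,s in seed.items():
    r.grab_frame(n)
    for d in r.cut_out('plate_c',n):
        b=d['box']
        if b[0]<s[0]<b[2] and b[1]<s[1]<b[3]: M[n]=d['mask']; print(n,d['p'],d['mask'].sum(),b); break
def cost(p,ns):
    c=0
    for n in ns:
        a=hullmask(n,put(p,PL))|hullmask(n,put(p,LUG))
        m=cv2.resize(a.astype(np.float32),(640,480),interpolation=cv2.INTER_AREA); c+=np.abs(m-M[n]).sum()/M[n].sum()
    return c
p0=ray('top',(240,238),20)[0]; print(p0)
for ns in(['top'],['side'],['top','side']):
    q=min((minimize(cost,[p0[0],p0[1],y],args=(ns,),method='Nelder-Mead',options=dict(initial_simplex=np.array([[p0[0],p0[1],y]]*4)+[[0,0,0],[8,0,0],[0,8,0],[0,0,.1]])) for y in(.1,.3,-.2)),key=lambda o:o.fun)
    print(ns,q.x.round(3),q.fun)
# holes check
for n in seed: print(n,proj(n,put(q.x,np.array([[0,-50,10.],[0,50,10],[0,0,52]]))).round(1).tolist())
# deck
for n in seed:
    im=r.grab_frame(n); d=r.cut_out('deck',n)[0]; print(n,d['p'],d['box'],d['mask'].sum())
    b=[int(v) for v in d['box']]; cv2.imwrite(f'/tmp/d_{n}.png',im)
    g=cv2.cvtColor(im,cv2.COLOR_BGR2GRAY); print(g[b[1]:b[3]:6,b[0]:b[2]:6])
S=cv2.imread('/tmp/d_side.png')[155:230,250:330]; T=cv2.imread('/tmp/d_top.png')[185:240,328:403]
cv2.imwrite('pics/deck.png',np.hstack([cv2.resize(S,(400,375),interpolation=cv2.INTER_CUBIC),cv2.resize(T,(400,375),interpolation=cv2.INTER_CUBIC)]))
E
```

```text
top 0.75 1381 [213.0, 220.3, 263.4, 262.1]
side 0.75 1939 [239.2, 291.0, 280.5, 345.0]
[592.23143718 311.00806178  20.        ]
['top'] [5.96861e+02 3.16631e+02 3.08000e-01] 0.04688631426502535
['side'] [5.95893e+02 3.16543e+02 3.04000e-01] 0.026753481175863847
['top', 'side'] [5.96249e+02 3.16726e+02 3.06000e-01] 0.07489135504726153
top [[255.1, 231.6], [221.6, 243.5], [236.4, 234.0]]
side [[260.6, 298.5], [257.7, 334.9], [257.8, 304.4]]
top 0.56 [325.0, 182.5, 404.1, 236.1] 3886
[[125 117 118 102 101  86  68  64  56  57  62  60  67 126]
 [126 126 125 126 124 123 123 126 124 124 125 123 126 123]
 [125 124  37  45  48  57  58  63  67  75  87 113 121 123]
 [125 126  39  44  38  43  43  35  35  35  39 109 124 126]
 [126 123  38  38  39  42  44  44  41  40  36 112 127 123]
 [125 124  44  37  44  42  43  40  43  36  39 112 125 123]
 [129 127  45  28  45  46  36  39  38  43  44 120 127 124]
 [126 121  34  38  36  45  43  40  45  42  42 126 124 125]
 [125 125 125 122 122 120 124 123 120 126 125 125 119 124]]
side 0.79 [248.7, 154.4, 324.7, 242.8] 3978
[[ 39  47  53 175 170 126 171 173 172 174 173 173  84]
 [ 39  42  95 169 157 166 165 156 173 173 175 174 152]
 [ 41  37 172 170 109 166 166 146 166 173 174 139 151]
 [ 32 174 172  93 163 164  81  84  84 168 157 176 178]
 [180 175 143 165 165 135  81  86  87  85 106 168 177]
 [174 165 173 165 166  81  83  83  87  88  88  81 169]
 [176  85 169 164  80  82  83  84  85  86  87 168 168]
 [ 91 170 169  83  81  83  83  83  83  84 119 169 175]
 [102 167 168 165  83  84 100  85  84  85 166 169 173]
 [ 99 102 102 165 165  78  84  84  85 169 167 172 176]
 [ 99 103 105 105 160 166 168  86  84 166 166 175 115]
 [ 99 101 102 107 112 113 168 167 167 167 173 176  93]
 [ 97 101 103 106 113 112 113 138 167 161 171 104 110]
 [180 127 103 107 113 116 114 117 116 156 169  96 178]
 [180 180 178 177 176 111 116 116 114 114 111 159 179]]
```

View pics/deck.png

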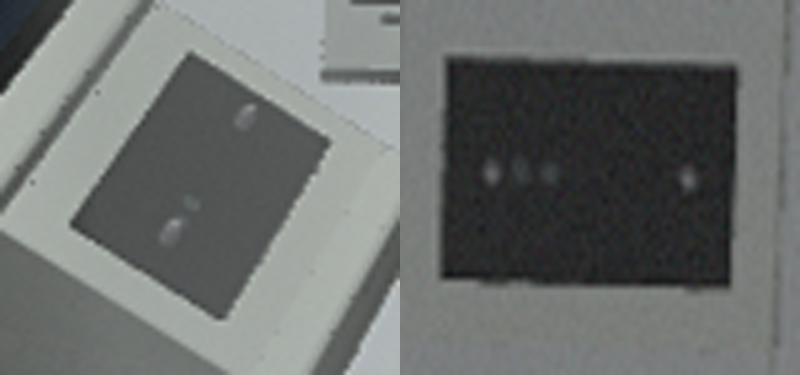

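```bash
cat >> h.py <<'E'
def go(pos,Rt):
    s=r.sense(); R0=R.from_euler('xyz',s['tcp_rot']); d=R0.inv().apply(np.array(pos)-s['eef_pos'])/1000
    v=(R0.inv()*Rt).as_rotvec(degrees=True); print('delta',d.round(4).tolist(),'rot',v.round(2).tolist(),'rows',max(np.linalg.norm(d)/.0625,np.linalg.norm(v)/10.7).round(1)); return d,v
E
python3 - <<'E'
from h import *
from scipy.optimize import minimize
M={}
for n,s,th in(('top',(365,205),80),('side',(285,190),125)):
    g=cv2.cvtColor(cv2.imread(f'/tmp/d_{n}.png'),cv2.COLOR_BGR2GRAY)
    b=(g<th).astype(np.uint8); k,l=cv2.connectedComponents(b,connectivity=4); m=(l==l[s[1],s[0]]).astype(np.uint8)
    m=cv2.morphologyEx(m,cv2.MORPH_CLOSE,np.ones((9,9))); print(n,m.sum(),cv2.boundingRect(m)); M[n]=m
PAD=deck(np.array([[x,y,0.] for x in(-45,45) for y in(-75,75)]))
def cost(p,ns):
    return sum(np.abs(cv2.resize(hullmask(n,put(p,PAD),8).astype(np.float32),(640,480),interpolation=cv2.INTER_AREA)-M[n]).sum()/M[n].sum() for n in ns)
p0=ray('top',(365,212),80)[0]
for ns in(['top'],['side'],['top','side']):
    q=min((minimize(cost,[p0[0]+20,p0[1],y],args=(ns,),method='Nelder-Mead',options=dict(initial_simplex=np.array([[p0[0]+20,p0[1],y]]*4)+[[0,0,0],[8,0,0],[0,8,0],[0,0,.1]])) for y in(.1,-.05)),key=lambda o:o.fun)
    print(ns,q.x.round(3),q.fun)
    P=put(q.x,deck([[0,-50,14],[0,50,14],[0,0,0]])); print(P.round(1).tolist())
    for n in M: print(n,proj(n,P).round(1).tolist())
# pin blobs
for n,c in(('top',[(345.5,210),(382,211)]),('side',[(299,178),(284,201)])):
    g=cv2.cvtColor(cv2.imread(f'/tmp/d_{n}.png'),cv2.COLOR_BGR2GRAY).astype(float)
    for u,v in c:
        u,v=int(u),int(v); w=np.clip(g[v-5:v+6,u-4:u+5]-np.median(g[v-5:v+6,u-4:u+5])-8,0,None); yy,xx=np.mgrid[v-5:v+6,u-4:u+5]; print(n,(w*xx).sum()/w.sum(),(w*yy).sum()/w.sum())
go([596.2,316.7,140],R.from_euler('xyz',[np.pi,0,.306]))
go([596.2,316.7,40],R.from_euler('xyz',[np.pi,0,.306]))
E
```

```text
top 1787 (336, 193, 55, 35)
side 1505 (264, 165, 52, 54)
['top'] [ 6.59876e+02 -3.54670e+01 -5.50000e-02] 0.02559282316731953
[[631.2, -84.0, 95.3], [636.8, 15.9, 95.3], [639.9, -34.4, 82.6]]
top [[381.8, 211.1], [344.9, 210.7], [363.0, 210.1]]
side [[299.9, 175.6], [285.3, 199.0], [290.8, 190.3]]
['side'] [ 6.59317e+02 -3.30730e+01 -7.70000e-02] 0.03113579734219269
[[629.6, -80.9, 95.3], [637.3, 18.8, 95.3], [639.4, -31.5, 82.6]]
top [[380.7, 211.7], [343.8, 210.6], [362.0, 210.3]]
side [[300.1, 176.4], [284.7, 199.7], [290.6, 191.0]]
['top', 'side'] [ 6.59767e+02 -3.46770e+01 -7.00000e-02] 0.07082320496684248
[[630.4, -82.8, 95.3], [637.4, 17.0, 95.3], [639.8, -33.3, 82.6]]
top [[381.4, 211.4], [344.5, 210.5], [362.6, 210.2]]
side [[300.0, 176.0], [284.9, 199.2], [290.7, 190.6]]
top 345.02867383512546 209.83512544802866
top 381.54612546125463 210.78228782287823
side 300.6985815602837 175.12234042553192
side 284.0238805970149 200.1044776119403
delta [0.667, -0.7289, 0.0817] rot [-0.0, -0.0, 1.59] rows 15.9
delta [0.667, -0.7289, 0.1817] rot [-0.0, -0.0, 1.59] rows 16.1
```

Call:
carry_out(delta_pos=[[0.667,-0.729,0.08],[0.667,-0.729,0.08],[0.667,-0.729,0.08],[0.667,-0.729,0.08],[0.667,-0.729,0.08],[0.667,-0.729,0.08],[0.667,-0.729,0.08],[0.667,-0.729,0.08]], rot=[[0,0,1.6],[0,0,1.6],[0,0,1.6],[0,0,1.6],[0,0,1.6],[0,0,1.6],[0,0,1.6],[0,0,1.6]], claw=0.06)

```text
clock: 2.1
eef_pos: [403.0, -131.1, 181.6]
tcp_rot: [3.141, -0.001, 0.306]
contact_force: [0.7, -0.7, -0.4]
opening: 0.703
grasp_force: 0.0
```

Run:
```python
from h import *
print(r.sense()['eef_pos'])
go([596.2,316.7,140],R.from_euler('xyz',[np.pi,0,.306]))
```

```text
[ 402.95055885 -131.14358377  181.64507582]
delta [0.319, -0.369, 0.0417] rot [0.05, -0.07, -0.02] rows 7.8
```

Call:
carry_out(delta_pos=[[0.319,-0.369,0.042],[0.319,-0.369,0.042],[0.319,-0.369,0.042],[0.319,-0.369,0.042],[0.319,-0.369,0.042],[0.319,-0.369,0.042],[0.319,-0.369,0.042],[0.319,-0.369,0.042]], rot=[[0,0,0],[0,0,0],[0,0,0],[0,0,0],[0,0,0],[0,0,0],[0,0,0],[0,0,0]])

```text
clock: 3.1
eef_pos: [595.9, 317.5, 139.1]
tcp_rot: [-3.142, -0.0, 0.307]
contact_force: [0.9, -0.3, -0.0]
opening: 0.7
grasp_force: 0.0
```

Call:
carry_out(delta_pos=[[0,0,0],[0,0,0]], rot=[[0,0,0],[0,0,0]])

```text
clock: 3.35
eef_pos: [594.7, 314.7, 138.9]
tcp_rot: [3.141, 0.001, 0.306]
contact_force: [-0.3, 0.1, 0.1]
opening: 0.7
grasp_force: 0.0
```

Run:
```python
from h import *
print(r.sense()['eef_pos'])
go([596.2,316.7,40],R.from_euler('xyz',[np.pi,0,.306]))
im=r.grab_frame('side'); cv2.imwrite('pics/s1.png',cv2.resize(im[250:400,180:380],(800,600),interpolation=cv2.INTER_CUBIC))
```

```text
[594.67791873 314.65553835 138.88558234]
delta [0.0022, -0.0015, 0.0989] rot [0.03, 0.07, 0.02] rows 1.6
```

View pics/s1.png

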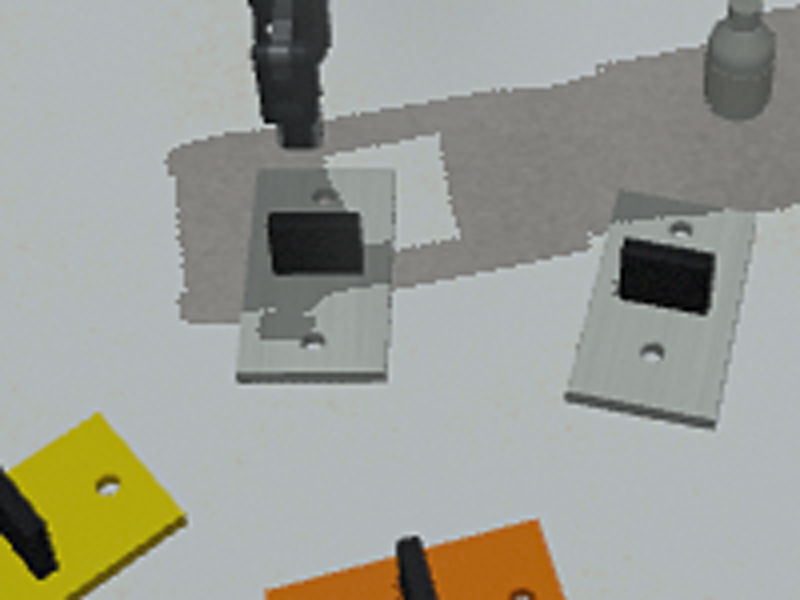

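The gripper (300,140 in the crop) is lined up with the chosen plate's lug (315,243). Its holes, at 325,197 and 313,340, are the widest pair. I'm going down to it.

Call:
carry_out(delta_pos=[[0.002,-0.0015,0.05],[0.002,-0.0015,0.085],[0.002,-0.0015,0.099],[0.002,-0.0015,0.099]], rot=[[0,0,0],[0,0,0],[0,0,0],[0,0,0]])

```text
clock: 3.9
eef_pos: [596.5, 316.2, 40.2]
tcp_rot: [3.141, 0.001, 0.305]
contact_force: [0.8, 0.2, -0.1]
opening: 0.702
grasp_force: 0.0
```

Call:
carry_out(delta_pos=[[0,0,0],[0,0,0],[0,0,0],[0,0,0],[0,0,0],[0,0,0]], rot=[[0,0,0],[0,0,0],[0,0,0],[0,0,0],[0,0,0],[0,0,0]], claw=0.0, grip_force=60)

```text
clock: 4.65
eef_pos: [597.4, 317.4, 41.7]
tcp_rot: [-3.141, -0.002, 0.306]
contact_force: [-0.5, -0.5, 6.7]
opening: 0.082
grasp_force: 58.8
```

Call:
carry_out(delta_pos=[[0,0,-0.04],[0,0,-0.1],[0,0,-0.16],[0,0,-0.2],[0,0,-0.2]], rot=[[0,0,0],[0,0,0],[0,0,0],[0,0,0],[0,0,0]])

```text
clock: 5.28
eef_pos: [598.3, 318.0, 244.6]
tcp_rot: [-3.14, -0.007, 0.306]
contact_force: [-0.1, 0.0, -3.1]
opening: 0.075
grasp_force: 59.3
```

```bash
cat >> h.py <<'E'
DP=[659.8,-34.7,-.068]   # reader pose
OFF=np.array([1.3,0,41.]) # TCP in plate frame
def tgt(xyz,DP=None,OFF=None):
    DP=DP or globals()['DP']; OFF=globals()['OFF'] if OFF is None else OFF
    Rd=R.from_euler('z',DP[2])*R.from_matrix(RD)
    return put(DP,deck(np.array(xyz)+OFF))[0], Rd*R.from_euler('x',np.pi)
E
python3 - <<'E'
from h import *
s=r.sense(); print(s['eef_pos'],s['tcp_rot'],s['grasp_force'],s['contact_force'])
P,Q=tgt([0,0,80.]); print(P,Q.as_euler('xyz')); go(P,Q)
E
```

```text
[598.34727795 318.03740227 244.62639744] [-3.14034019 -0.00679781  0.30599097] 59.334540255367756 [-0.12666596  0.0061665  -3.13209544]
[590.00307244 -29.94647991 192.81264597] [ 3.14159265 -0.43633231 -0.068     ]
delta [-0.1131, 0.3294, 0.0506] rot [-4.81, 24.33, 21.05] rows 5.6
```

Call:
carry_out(delta_pos=[[-0.113,0.329,0.05],[-0.113,0.329,0.05],[-0.113,0.329,0.05],[-0.113,0.329,0.05],[-0.113,0.329,0.05],[-0.113,0.329,0.05],[-0.113,0.329,0.05],[-0.113,0.329,0.05]], rot=[[-4.8,24.3,21.0],[-4.8,24.3,21.0],[-4.8,24.3,21.0],[-4.8,24.3,21.0],[-4.8,24.3,21.0],[-4.8,24.3,21.0],[-4.8,24.3,21.0],[-4.8,24.3,21.0]])

```text
clock: 6.28
eef_pos: [587.5, -30.6, 189.6]
tcp_rot: [3.138, -0.429, -0.066]
contact_force: [-0.5, -0.2, 0.6]
opening: -0.003
grasp_force: 0.0
```

Call:
carry_out(delta_pos=[[0,0,0],[0,0,0]], rot=[[0,0,0],[0,0,0]])

```text
clock: 6.52
eef_pos: [588.1, -29.6, 190.3]
tcp_rot: [3.138, -0.43, -0.064]
contact_force: [0.5, -0.8, 0.2]
opening: 0.0
grasp_force: 0.0
```

Run:
```python
from h import *
s=r.sense(); print(s['eef_pos'],s['tcp_rot'],s['grasp_force'],s['contact_force'])
P,Q=tgt([0,0,80.]); go(P,Q)
P,Q=tgt([0,0,24.]); go(P,Q)
a=r.grab_frame('side'); b=r.grab_frame('top'); cv2.imwrite('/tmp/hs.png',a); cv2.imwrite('/tmp/ht.png',b)
cv2.imwrite('pics/hov.png',np.hstack([cv2.resize(a[120:240,220:340],(400,400),interpolation=cv2.INTER_CUBIC),cv2.resize(b[150:270,310:430],(400,400),interpolation=cv2.INTER_CUBIC)]))
```

```text
[588.09731147 -29.61235663 190.32808489] [ 3.13752482 -0.42983775 -0.06391081] 0.0 [ 0.52587709 -0.80352621  0.22158829]
delta [0.0028, 0.0002, -0.0015] rot [0.13, 0.37, 0.21] rows 0.1
delta [0.0031, 0.0001, 0.0545] rot [0.13, 0.37, 0.21] rows 0.9
```

View pics/hov.png

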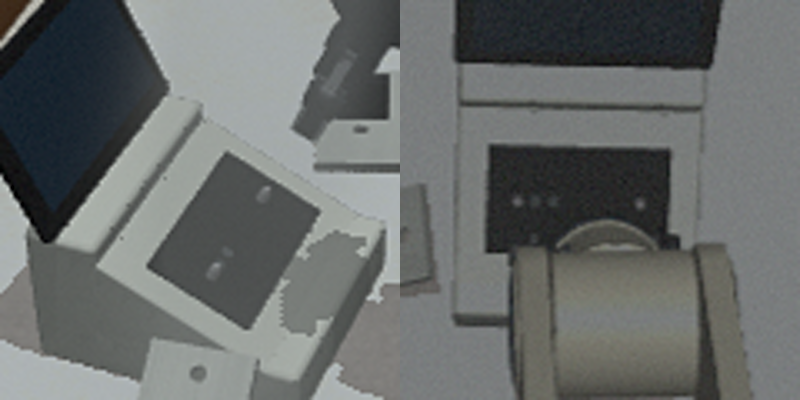

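The plate slipped out on the way, so I'm looking for where it landed.

Run:
```python
from h import *
a=cv2.imread('/tmp/hs.png'); b=cv2.imread('/tmp/ht.png')
cv2.imwrite('pics/drop.png',np.hstack([cv2.resize(a[120:380,200:400],(400,520)),cv2.resize(b[150:345,210:360],(400,520))]))
for n in('side','top'): print(n,[(np.round(d['box']).astype(int).tolist(),round(d['p'],2)) for d in r.recognise('plate_c',n)])
```

```text
side [([311, 142, 342, 171], 0.92), ([322, 298, 368, 358], 0.62), ([145, 353, 227, 422], 0.61), ([249, 380, 326, 437], 0.56)]
top [([232, 288, 279, 323], 0.93), ([151, 259, 196, 314], 0.8), ([144, 192, 196, 238], 0.69), ([276, 208, 317, 246], 0.64), ([431, 201, 487, 240], 0.59)]
```

View pics/drop.png

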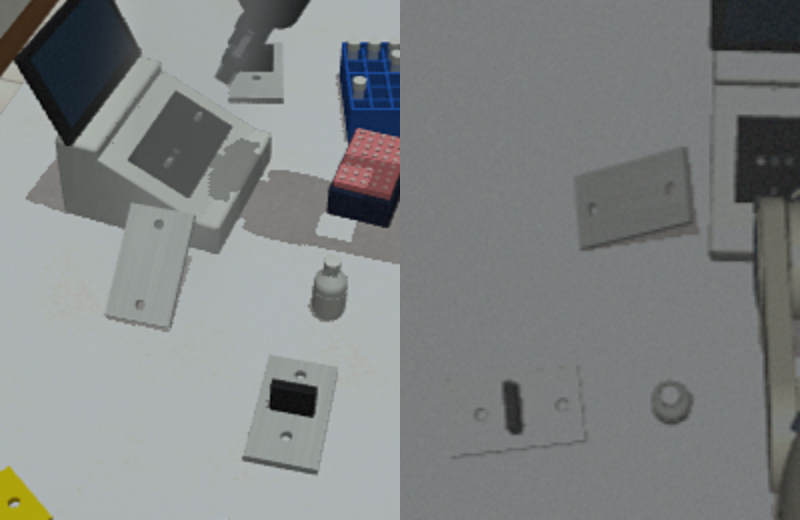

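```bash
cat >> h.py <<'E'
def tri(us,ut):
    Ps=[]
    for n in('side','top'):
        K,T=cam(n); Ti=np.linalg.inv(T); Ps.append(K@Ti[:3])
    X=cv2.triangulatePoints(Ps[0],Ps[1],np.array(us,float).T,np.array(ut,float).T); return (X[:3]/X[3]).T
E
python3 - <<'E'
from h import *
X=tri([(265,222.5),(298,226),(285,284),(253.5,279),(279.5,232),(270,272)],[(317.2,205.5),(320.6,235.5),(277.9,243),(275.6,216.4),(311,220.3),(281.8,228)])
print(X.round(0)); print([np.linalg.norm(X[i]-X[(i+1)%4]).round() for i in range(4)], np.linalg.norm(X[4]-X[5]))
from scipy.optimize import least_squares
L=np.array([[40,-70,0],[-40,-70,0],[-40,70,0],[40,70,0],[0,-50,0],[0,50,0]],float)*[1,1,1]
us=np.array([(265,222.5),(298,226),(285,284),(253.5,279),(279.5,232),(270,272)]);ut=np.array([(317.2,205.5),(320.6,235.5),(277.9,243),(275.6,216.4),(311,220.3),(281.8,228)])
def f(v):
    P=R.from_rotvec(v[3:]).apply(L)+v[:3]; return np.r_[(proj('side',P)-us).ravel(),(proj('top',P)-ut).ravel()]
q=least_squares(f,np.r_[X[:4].mean(0),0,0,.2]); Rm=R.from_rotvec(q.x[3:]).as_matrix()
print(q.x[:3].round(1),'\n',Rm.round(3),q.cost); print((L@Rm.T+q.x[:3]).round(1));
E
```

```text
[[663.  90.  73.]
 [577.  85.  80.]
 [576. 206.   3.]
 [655. 210.  -1.]
 [620. 109.  71.]
 [616. 193.  17.]]
[np.float64(86.0), np.float64(143.0), np.float64(79.0), np.float64(141.0)] 99.59529422250615
[617.8 148.9  41. ] 
 [[ 0.999 -0.05  -0.015]
 [ 0.051  0.852  0.52 ]
 [-0.013 -0.521  0.854]] 7.87829177088652
[[661.3  91.3  76.9]
 [581.4  87.2  78. ]
 [574.4 206.6   5.1]
 [654.3 210.6   4.1]
 [620.3 106.3  67. ]
 [615.3 191.6  15. ]]
```

The plate lies upside down. It leans on its lug with the left short edge on the bench at y≈208, z≈4, and the right edge up at y≈89, z≈77. I'll pinch it across its 80 mm width, lift it, turn it past vertical and lay it down lug up.

Run:
```python
from h import *
go([619.9,112,180],R.from_euler('xyz',[np.pi,0,1.62]))
```

```text
delta [0.0162, -0.144, 0.0183] rot [20.89, -18.29, -94.94] rows 9.2
```

Call:
carry_out(delta_pos=[[0.004,-0.036,-0.03],[0.01,-0.09,-0.01],[0.016,-0.144,0.018],[0.016,-0.144,0.018],[0.016,-0.144,0.018],[0.016,-0.144,0.018],[0.016,-0.144,0.018],[0.016,-0.144,0.018]], rot=[[20.9,-18.3,-94.9],[20.9,-18.3,-94.9],[20.9,-18.3,-94.9],[20.9,-18.3,-94.9],[20.9,-18.3,-94.9],[20.9,-18.3,-94.9],[20.9,-18.3,-94.9],[20.9,-18.3,-94.9]], claw=0.0854, grip_force=110)

```text
clock: 7.72
eef_pos: [619.8, 111.4, 180.1]
tcp_rot: [3.1, -0.045, 1.409]
contact_force: [0.4, -0.5, 0.2]
opening: 0.999
grasp_force: 0.0
```

Run:
```python
from h import *
s=r.sense(); print(s['eef_pos'],s['tcp_rot'],s['qpos'].round(2))
go([619.9,112,150],R.from_euler('xyz',[np.pi,0,1.62]))
```

```text
[619.75043578 111.41332993 180.0914435 ] [ 3.10014368 -0.04547561  1.40859047] [0.16 0.37 1.71 0.04 1.01 0.3 ]
delta [-0.0008, -0.0012, 0.0301] rot [2.64, -2.34, -12.16] rows 1.2
```

Call:
carry_out(delta_pos=[[-0.001,-0.001,0.0],[-0.001,-0.001,0.0],[-0.001,-0.001,0.0],[-0.001,-0.001,0.0]], rot=[[2.6,-2.3,-12.2],[2.6,-2.3,-12.2],[2.6,-2.3,-12.2],[2.6,-2.3,-12.2]])

```text
clock: 8.22
eef_pos: [618.2, 110.6, 180.0]
tcp_rot: [3.139, -0.002, 1.613]
contact_force: [-0.5, 0.4, 0.1]
opening: 0.996
grasp_force: 0.0
```

Run:
```python
from h import *
s=r.sense(); print(s['eef_pos'],s['tcp_rot'],s['qpos'].round(2))
go([619.9,112,57.6+6],R.from_euler('xyz',[np.pi,0,1.62]))
a=r.grab_frame('side'); b=r.grab_frame('top')
A=a[200:300,230:330].copy();B=b[185:275,260:350].copy()
cv2.imwrite('pics/near.png',np.hstack([cv2.resize(A,(400,400),interpolation=cv2.INTER_CUBIC),cv2.resize(B,(400,400),interpolation=cv2.INTER_CUBIC)]))
# refit with mask from side
from scipy.optimize import minimize
g=cv2.cvtColor(cv2.imread('/tmp/hs.png'),cv2.COLOR_BGR2GRAY); print(g[255,240:300].tolist()); print(g[240,240:310].tolist())
g=cv2.cvtColor(cv2.imread('/tmp/ht.png'),cv2.COLOR_BGR2GRAY); print(g[200:250,300].tolist()); print(g[195:250,310].tolist())
```

```text
[618.2226846  110.56976065 179.97855944] [ 3.13922666e+00 -1.94227807e-03  1.61252292e+00] [0.17 0.4  1.67 0.   1.07 0.13]
delta [0.0011, 0.0015, 0.1164] rot [0.14, -0.11, -0.43] rows 1.9
[177, 175, 176, 176, 177, 177, 176, 176, 175, 176, 176, 175, 175, 177, 176, 178, 175, 164, 152, 151, 151, 150, 155, 155, 154, 152, 153, 155, 155, 154, 153, 152, 153, 155, 152, 153, 157, 155, 155, 157, 153, 151, 153, 156, 152, 153, 154, 154, 152, 153, 151, 102, 132, 135, 176, 175, 174, 174, 174, 174]
[176, 176, 177, 177, 176, 176, 176, 175, 176, 177, 176, 175, 176, 176, 175, 175, 176, 175, 176, 176, 174, 153, 152, 151, 153, 153, 157, 155, 157, 153, 155, 156, 156, 156, 155, 154, 156, 155, 154, 155, 157, 155, 157, 157, 152, 152, 153, 154, 154, 152, 152, 154, 156, 149, 107, 105, 111, 110, 110, 111, 111, 110, 109, 109, 108, 108, 106, 106, 106, 103]
[122, 123, 127, 121, 124, 121, 125, 122, 126, 111, 101, 100, 101, 101, 101, 103, 102, 101, 106, 103, 101, 101, 102, 96, 101, 103, 103, 107, 100, 101, 102, 101, 100, 102, 100, 103, 101, 79, 75, 93, 96, 118, 123, 123, 123, 124, 124, 122, 124, 123]
[123, 125, 122, 123, 124, 125, 122, 121, 122, 121, 119, 107, 102, 100, 102, 103, 100, 102, 100, 106, 104, 105, 106, 92, 79, 84, 87, 87, 104, 100, 103, 99, 104, 101, 102, 99, 103, 101, 104, 102, 68, 90, 96, 93, 119, 122, 124, 123, 124, 124, 122, 120, 123, 123, 124]
```

View pics/near.png

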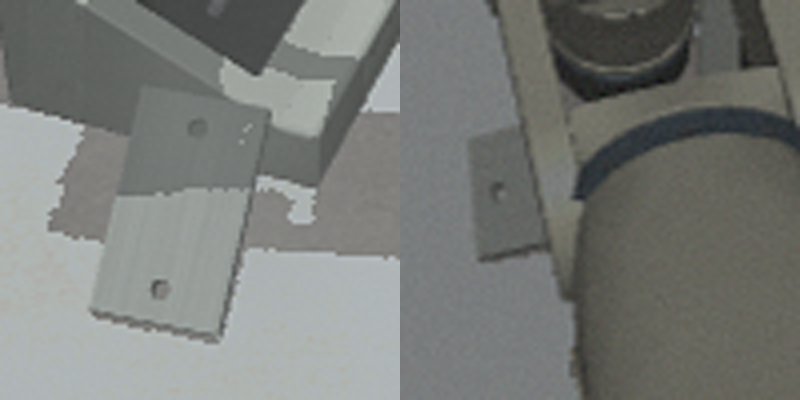

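Run:
```python
from h import *
from scipy.optimize import least_squares
L=np.array([[40,-70,0],[-40,-70,0],[-40,70,0],[40,70,0],[0,-50,0],[0,50,0]],float)
us=np.array([(265,222.5),(298,226),(285,284),(253.5,279),(279,231.6),(269.6,272.3)]);ut=np.array([(317.2,205.5),(320.6,235.5),(277.9,243),(275.6,216.4),(311,220.3),(281.8,228)])
E={'side':[((256.6,255),(0,3)),((290.6,255),(1,2)),((260.6,240),(0,3)),((293.2,240),(1,2))],'top':[((300,208.8),(0,3)),((300,236.6),(1,2)),((310,205.9),(0,3)),((310,234.5),(1,2))]}
def f(v):
    P=R.from_rotvec(v[3:]).apply(L)+v[:3]; o=[.3*(proj('side',P)-us).ravel(),.3*(proj('top',P)-ut).ravel()]
    for n in E:
        q=proj(n,P)
        for (u,(i,j)) in E[n]:
            t=q[j]-q[i]; t/=np.linalg.norm(t); d=np.array(u)-q[i]; o.append([t[0]*d[1]-t[1]*d[0]])
    return np.concatenate(o)
q=least_squares(f,[618,149,41,-.5,0,0]); Rm=R.from_rotvec(q.x[3:]).as_matrix(); print(q.x[:3],Rm.round(3),q.cost, f(q.x)[-8:].round(2))
p=q.x[:3]+Rm@[0,-40,-5]; print('grip',p,'yaw',np.arctan2(Rm[1,0],Rm[0,0]))
go([p[0],p[1],p[2]+6],R.from_euler('xyz',[np.pi,0,1.5708+np.arctan2(Rm[1,0],Rm[0,0])]))
```

```text
[620.09117874 149.72801155  42.02134896] [[ 0.998 -0.056 -0.016]
 [ 0.056  0.849  0.525]
 [-0.016 -0.525  0.851]] 1.607477016291738 [ 0.44 -0.37 -0.1   0.26  0.08  0.55  0.11  0.06]
grip [622.39452927 113.13897209  58.78251741] yaw 0.055745496798138706
delta [0.0022, 0.0039, 0.1153] rot [0.14, -0.1, -0.76] rows 1.8
```

Call:
carry_out(delta_pos=[[0.002,0.004,0.04],[0.002,0.004,0.08],[0.002,0.004,0.09],[0.002,0.004,0.095],[0.002,0.004,0.1],[0.002,0.004,0.1]], rot=[[0,0,-0.8],[0,0,-0.8],[0,0,-0.8],[0,0,-0.8],[0,0,-0.8],[0,0,-0.8]])

```text
clock: 9.07
eef_pos: [623.1, 113.1, 80.8]
tcp_rot: [3.138, -0.002, 1.629]
contact_force: [0.5, -0.2, 0.1]
opening: 0.999
grasp_force: 0.0
```

Call:
carry_out(delta_pos=[[0,0,0.008],[0,0,0.016],[0,0,0.024],[0,0,0.03],[0,0,0.03]], rot=[[0,0,0],[0,0,0],[0,0,0],[0,0,0],[0,0,0]])

```text
clock: 9.7
eef_pos: [622.2, 113.0, 49.3]
tcp_rot: [3.141, -0.001, 1.629]
contact_force: [-0.4, -0.2, -0.4]
opening: 0.997
grasp_force: 0.0
```

No contact on the way down. Closing the gripper.

Call:
carry_out(delta_pos=[[0,0,0],[0,0,0],[0,0,0],[0,0,0]], rot=[[0,0,0],[0,0,0],[0,0,0],[0,0,0]], claw=0.0, grip_force=110)

```text
clock: 10.2
eef_pos: [622.5, 112.5, 51.6]
tcp_rot: [3.14, -0.001, 1.629]
contact_force: [-5.2, -2.7, 13.8]
opening: 0.87
grasp_force: 123.0
```

Call:
carry_out(delta_pos=[[0,0,-0.005],[0,0,-0.015],[0,0,-0.03],[0,0,-0.045],[0,0,-0.06],[0,0,-0.075],[0,0,-0.09],[0,0,-0.1]], rot=[[0,0,0],[0,0,0],[0,0,0],[0,0,0],[0,0,0],[0,0,0],[0,0,0],[0,0,0]])

```text
clock: 11.2
eef_pos: [622.8, 112.9, 151.3]
tcp_rot: [3.139, -0.002, 1.629]
contact_force: [0.6, 0.8, -2.1]
opening: 0.864
grasp_force: 127.8
```

Run:
```python
from h import *
s=r.sense(); print(s['eef_pos'],s['tcp_rot'],s['opening'],s['grasp_force'],s['contact_force'],s['wrist_torque'])
a=r.grab_frame('side'); b=r.grab_frame('top')
cv2.imwrite('pics/lift.png',np.hstack([cv2.resize(a[150:300,210:330],(400,500),interpolation=cv2.INTER_CUBIC),cv2.resize(b[175:275,250:330],(400,500),interpolation=cv2.INTER_CUBIC)]))
```

```text
[622.79603123 112.91410574 151.29121159] [ 3.13850719e+00 -1.69959538e-03  1.62878608e+00] 0.8640337176798051 127.7990671992302 [ 0.6196741   0.77776652 -2.14357877] [-0.09611378 -0.00546014  0.0116342 ]
```

View pics/lift.png

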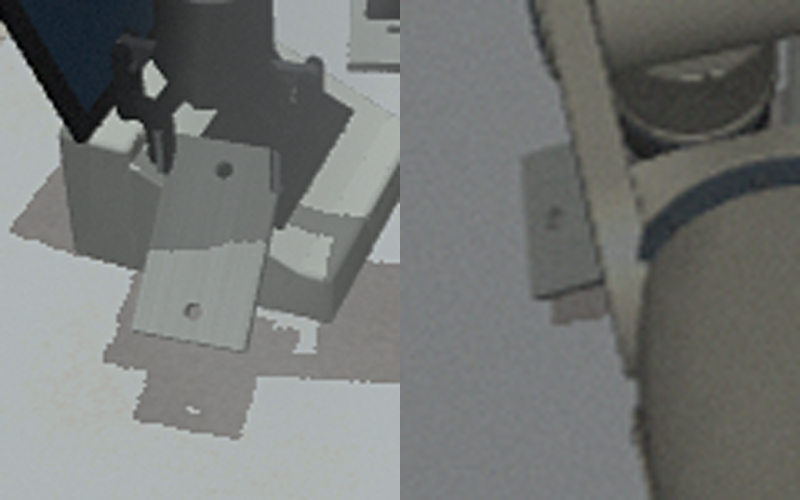

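```bash
cat >> h.py <<'E'
AX=np.array([np.cos(.056),np.sin(.056),0])
def flip(p,th):
    Rt=R.from_rotvec(AX*np.radians(th))*R.from_euler('xyz',[np.pi,0,np.pi/2+.056]); return np.array(p)+8*Rt.apply([0,0,1]),Rt
E
python3 - <<'E'
from h import *
go(*flip([622,213,155],-65))
E
```

```text
delta [0.0926, 0.0045, 0.0] rot [0.28, -65.11, -0.03] rows 6.1
```

Call:
carry_out(delta_pos=[[0.015,0.001,0],[0.03,0.002,0],[0.045,0.002,0],[0.06,0.003,0],[0.075,0.004,0],[0.085,0.0045,0],[0.0926,0.0045,0],[0.0926,0.0045,0]], rot=[[0,-8,0],[0,-17,0],[0,-26,0],[0,-35,0],[0,-44,0],[0,-53,0],[0.1,-61,0],[0.3,-65.1,0]])

```text
clock: 12.3
eef_pos: [620.8, 207.1, 147.6]
tcp_rot: [-3.131, 1.138, 1.638]
contact_force: [1.0, -1.1, -3.7]
opening: 0.863
grasp_force: 130.1
```

Call:
carry_out(delta_pos=[[0,0,0],[0,0,0]], rot=[[0,0,0],[0,0,0]])

```text
clock: 12.55
eef_pos: [621.8, 205.4, 150.1]
tcp_rot: [-3.137, 1.133, 1.63]
contact_force: [-0.2, 0.0, -2.1]
opening: 0.866
grasp_force: 130.4
```

Run:
```python
from h import *
s=r.sense(); print(s['eef_pos'],s['tcp_rot'],s['qpos'].round(2),s['opening'],s['grasp_force'],s['contact_force'],s['wrist_torque'])
go(*flip([622,213,155],-65)); go(*flip([622,213,115],-65))
a=r.grab_frame('side'); b=r.grab_frame('top')
cv2.imwrite('pics/flip.png',np.hstack([cv2.resize(a[150:300,180:300],(400,500),interpolation=cv2.INTER_CUBIC),cv2.resize(b[175:275,230:310],(400,500),interpolation=cv2.INTER_CUBIC)]))
```

```text
[621.80786275 205.44938469 150.09623956] [-3.13717234  1.13256038  1.62988567] [ 0.71  0.9   1.33 -0.82  1.75  0.88] 0.8657801042890603 130.43128523044288 [-0.22746959  0.03163139 -2.05053674] [0.85997627 0.06291176 0.03250713]
delta [-0.0013, 0.0006, -0.0009] rot [-0.09, -0.11, 0.08] rows 0.0
delta [0.035, 0.0007, 0.0161] rot [-0.09, -0.11, 0.08] rows 0.6
```

View pics/flip.png

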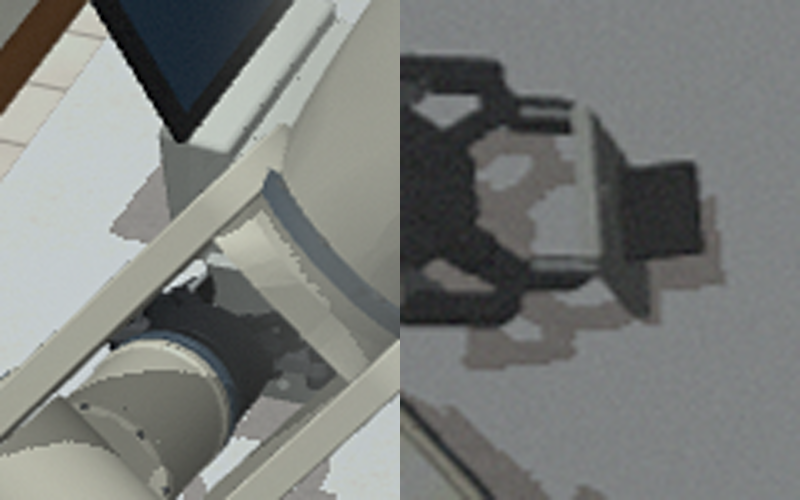

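The plate hangs just past vertical with the lug (660,210) facing away from the gripper, as wanted. All my picture views are used, so I'll go by numbers from here. Lowering until the edge touches.

Call:
carry_out(delta_pos=[[0.012,0,0.005],[0.024,0,0.0105],[0.03,0,0.0135],[0.033,0,0.015],[0.036,0,0.0165],[0.036,0,0.0165]], rot=[[0,0,0],[0,0,0],[0,0,0],[0,0,0],[0,0,0],[0,0,0]])

```text
clock: 13.4
eef_pos: [621.5, 205.9, 110.5]
tcp_rot: [-3.136, 1.135, 1.631]
contact_force: [-0.0, -0.1, -2.7]
opening: 0.861
grasp_force: 130.4
```

Call:
carry_out(delta_pos=[[0.002,0,0.001],[0.004,0,0.002],[0.006,0,0.003],[0.006,0,0.003]], rot=[[0,0,0],[0,0,0],[0,0,0],[0,0,0]])

```text
clock: 13.9
eef_pos: [621.8, 205.6, 107.4]
tcp_rot: [3.141, 1.139, 1.625]
contact_force: [-0.9, 1.8, 14.1]
opening: 0.86
grasp_force: 131.0
```

```bash
cat > arc.py <<'E'
from h import *
import sys
a=np.radians
def pose(phi,th):
    return flip([622,204+110*np.sin(a(phi))-5*np.cos(a(phi)),110*np.cos(a(phi))+5*np.sin(a(phi))],th)
s=r.sense(); R0=R.from_euler('xyz',s['tcp_rot']); D=[];V=[]
for phi,th in eval(sys.argv[1]):
    p,Q=pose(phi,th); D.append((R0.inv().apply(p-s['eef_pos'])/1000).round(4).tolist()); V.append((R0.inv()*Q).as_rotvec(degrees=True).round(1).tolist())
print(D);print(V)
E
python3 arc.py "[(10,-65),(15,-64),(20,-63),(25,-62),(30,-60),(35,-58),(40,-56),(45,-54)]"
```

```text
[[0.0037, 0.0009, -0.0041], [0.0093, 0.0014, -0.012], [0.0155, 0.0019, -0.0194], [0.0224, 0.0024, -0.0262], [0.03, 0.0029, -0.0325], [0.0381, 0.0033, -0.038], [0.0467, 0.0037, -0.0429], [0.0556, 0.0041, -0.0471]]
[[-0.1, 0.2, -0.0], [-0.1, 1.2, -0.0], [-0.1, 2.2, -0.0], [-0.1, 3.2, -0.0], [-0.1, 5.2, -0.0], [-0.1, 7.2, -0.0], [-0.1, 9.2, -0.0], [-0.1, 11.2, -0.0]]
```

Call:
carry_out(delta_pos=[[0.004,0,-0.004],[0.009,0,-0.012],[0.0155,0,-0.0195],[0.0225,0,-0.026],[0.03,0,-0.0325],[0.038,0,-0.038],[0.0465,0,-0.043],[0.0555,0,-0.047]], rot=[[0,0,0],[0,1.2,0],[0,2.2,0],[0,3.2,0],[0,5.2,0],[0,7.2,0],[0,9.2,0],[0,11.2,0]], grip_force=30)

```text
clock: 14.9
eef_pos: [618.4, 272.7, 75.6]
tcp_rot: [3.141, 0.938, 1.626]
contact_force: [-10.5, 2.8, 3.4]
opening: 0.854
grasp_force: 7.4
```

```bash
python3 arc.py "[(50,-52),(55,-50),(60,-48),(65,-46),(70,-45),(74,-45),(74,-45)]"
python3 - <<'E'
from h import *
s=r.sense(); print(s['eef_pos'],s['opening'],s['grasp_force'],s['contact_force'],s['wrist_torque'])
for n in('top','side'):
    r.grab_frame(n); print(n,[(np.round(d['box']).astype(int).tolist(),round(d['p'],2)) for d in r.recognise('plate_c',n)])
E
```

```text
[[0.0083, 0.0043, -0.0012], [0.0181, 0.0046, -0.0018], [0.028, 0.0049, -0.0016], [0.0378, 0.0052, -0.0006], [0.0474, 0.0054, 0.0012], [0.0548, 0.0056, 0.0033], [0.0548, 0.0056, 0.0033]]
[[-0.0, 1.8, -0.0], [-0.0, 3.8, -0.0], [-0.0, 5.8, -0.0], [-0.0, 7.8, -0.0], [-0.0, 8.8, -0.0], [-0.0, 8.8, -0.0], [-0.0, 8.8, -0.0]]
[618.39117058 272.7055316   75.57293121] 0.8541074259177762 7.4115800857543945 [-10.489046     2.7709904    3.39025039] [ 0.28841523  1.26005528 -2.0468611 ]
top [([232, 287, 279, 323], 0.89), ([429, 200, 488, 243], 0.78), ([242, 209, 278, 242], 0.69), ([324, 132, 408, 250], 0.55)]
side [([144, 362, 228, 421], 0.92), ([321, 299, 368, 360], 0.83), ([229, 257, 277, 286], 0.83), ([247, 382, 325, 435], 0.67), ([250, 156, 292, 213], 0.64)]
```

Call:
carry_out(delta_pos=[[0.008,0,-0.001],[0.018,0,-0.002],[0.028,0,-0.0015],[0.038,0,-0.0005],[0.047,0,0.001],[0.055,0,0.003],[0.055,0,0.003]], rot=[[0,1.8,0],[0,3.8,0],[0,5.8,0],[0,7.8,0],[0,8.8,0],[0,8.8,0],[0,8.8,0]])

```text
clock: 15.98
eef_pos: [615.6, 301.3, 26.4]
tcp_rot: [-3.137, 0.787, 1.63]
contact_force: [-0.3, -0.1, -0.8]
opening: -0.0
grasp_force: 0.2
```

Run:
```python
from h import *
s=r.sense(); print(s['eef_pos'],s['tcp_rot'],s['opening'],s['grasp_force'],s['contact_force'],s['wrist_torque'])
for n,x in(('top',(262,225)),('side',(255,275))):
    im=r.grab_frame(n); cv2.imwrite(f'/tmp/f_{n}.png',im)
    print(n,[(np.round(d['box']).astype(int).tolist(),round(d['p'],2)) for d in r.recognise('plate_c',n)])
# expected boxes if plate hinged at phi
for phi in(60,70,80,90):
    Rp=R.from_euler('z',.056)*R.from_euler('x',90-phi,degrees=True)
    # lower edge at local y=-70 (at bench), upper +70
    P=Rp.apply(PL+[0,70,0])+[628,200,0]; LG=Rp.apply(LUG+[0,70,0])+[628,200,0]
    for n in('top','side'): q=proj(n,np.r_[P,LG]); print(phi,n,q.min(0).round(),q.max(0).round(),proj(n,LG).mean(0).round())
```

```text
[615.58397249 301.34962262  26.35053643] [-3.13701203  0.78691559  1.62960728] -0.00042560668544179347 0.24442722962703556 [-0.29866319 -0.09546974 -0.80248561] [ 0.4504338   0.09206041 -0.06084709]
top [([230, 202, 284, 225], 0.78), ([230, 289, 279, 320], 0.66), ([429, 200, 488, 240], 0.57), ([326, 184, 400, 237], 0.3)]
side [([142, 365, 229, 422], 0.95), ([246, 382, 324, 436], 0.8), ([226, 261, 261, 296], 0.78), ([320, 299, 369, 360], 0.57)]
60 top [233. 209.] [282. 239.] [262. 222.]
60 side [228. 263.] [281. 302.] [257. 275.]
70 top [230. 211.] [282. 240.] [258. 223.]
70 side [228. 269.] [281. 312.] [256. 280.]
80 top [229. 211.] [281. 242.] [256. 224.]
80 side [227. 272.] [281. 321.] [255. 286.]
90 top [229. 211.] [281. 244.] [254. 225.]
90 side [228. 272.] [281. 328.] [255. 292.]
```

Call:
carry_out(delta_pos=[[0,0,-0.02],[0,0,-0.06],[0,0,-0.12],[0,0,-0.17],[0,0,-0.2],[0,0,-0.2]], rot=[[0,0,0],[0,0,0],[0,0,0],[0,0,0],[0,0,0],[0,0,0]])

```text
clock: 16.92
eef_pos: [608.6, 445.7, 171.5]
tcp_rot: [3.139, 0.782, 1.626]
contact_force: [0.5, -0.8, 0.3]
opening: 0.002
grasp_force: 0.0
```

Run:
```python
from h import *
s=r.sense(); print(s['eef_pos'],s['tcp_rot'],s['qpos'].round(2))
go([480,330,260],R.from_euler('xyz',[np.pi,0,1.62]))
go([300,330,300],R.from_euler('xyz',[np.pi,0,1.62]))
```

```text
[608.60962715 445.71790002 171.50823182] [3.13924952 0.78179481 1.62649244] [ 0.86  0.94  0.94 -0.53  1.84  0.82]
delta [-0.1393, -0.1349, 0.0132] rot [0.27, 44.79, 0.41] rows 4.2
delta [-0.1603, -0.3145, -0.0226] rot [0.27, 44.79, 0.41] rows 5.7
```

Call:
carry_out(delta_pos=[[-0.16,-0.315,-0.023],[-0.16,-0.315,-0.023],[-0.16,-0.315,-0.023],[-0.16,-0.315,-0.023],[-0.16,-0.315,-0.023],[-0.16,-0.315,-0.023],[-0.16,-0.315,-0.023],[-0.16,-0.315,-0.023]], rot=[[0,44.8,0],[0,44.8,0],[0,44.8,0],[0,44.8,0],[0,44.8,0],[0,44.8,0],[0,44.8,0],[0,44.8,0]])

```text
clock: 17.92
eef_pos: [299.8, 328.4, 298.3]
tcp_rot: [-3.14, 0.004, 1.626]
contact_force: [0.3, -0.0, -0.0]
opening: 0.002
grasp_force: 0.0
```

```bash
cat > fit.py <<'E'
from h import *
from scipy.optimize import minimize
def fit(p0,r0=25):
    M={}
    for n in('top','side'):
        im=r.grab_frame(n); cv2.imwrite(f'/tmp/f_{n}.png',im); best=None; c=proj(n,[p0[0],p0[1],15])[0]
        ds=[(np.hypot((d['box'][0]+d['box'][2])/2-c[0],(d['box'][1]+d['box'][3])/2-c[1]),d) for d in r.cut_out('plate_c',n)]
        ds=[d for d in ds if d[0]<r0]
        if ds: d=min(ds,key=lambda t:t[0])[1]; M[n]=d['mask']; print(n,round(d['p'],2),np.round(d['box']).tolist(),M[n].sum())
    def cost(p,ns):
        return sum(np.abs(cv2.resize((hullmask(n,put(p,PL))|hullmask(n,put(p,LUG))).astype(np.float32),(640,480),interpolation=cv2.INTER_AREA)-M[n]).sum()/M[n].sum() for n in ns)
    for ns in [[n] for n in M]+[list(M)]:
        q=min((minimize(cost,[p0[0],p0[1],y],args=(ns,),method='Nelder-Mead',options=dict(initial_simplex=np.array([[p0[0],p0[1],y]]*4)+[[0,0,0],[8,0,0],[0,8,0],[0,0,.1]])) for y in(p0[2],p0[2]-.3,p0[2]+.3)),key=lambda o:o.fun)
        print(ns,q.x.round(3),round(q.fun,3))
    return q.x
E
python3 - <<'E'
from fit import *
s=r.sense(); print(s['eef_pos'])
p=fit([628,270,.056],35)
for n in('top','side'):
    g=cv2.cvtColor(cv2.imread(f'/tmp/f_{n}.png'),cv2.COLOR_BGR2GRAY); c=proj(n,[p[0],p[1],15])[0].astype(int); print(g[c[1]-24:c[1]+26:3,c[0]-34:c[0]+36:3])
E
```

```text
[299.84870219 328.39702906 298.27425593]
top 0.88 [235.0, 217.0, 284.0, 246.0] 1304
side 0.82 [231.0, 269.0, 286.0, 325.0] 1775
['top'] [6.19243e+02 2.58811e+02 5.90000e-02] 0.079
['side'] [6.18254e+02 2.58380e+02 6.60000e-02] 0.031
['top', 'side'] [6.18448e+02 2.58617e+02 5.90000e-02] 0.115
[[122 127 122 124 125 124 124 126 122 124 122 125 126 127 125 123 127 122
  124 122 124 125 122 127]
 [125 120 127 123 122 126 125 125 126 126 125 122 126 125 125 123 120 124
  122 126 128 124 124 123]
 [127 124 125 123 123 125 125 126 128 121 126 124 124 124 125 120 124 121
  124 125 123 122 126 125]
 [125 124 123 125 128 126 124 127 123 122 124 126 125 125 127 122 125 124
  123 123 123 124 125 124]
 [128 130 125 122 123 122 124 124 124 123 122 132 126 122 117 118 123 119
  119 122 126 124 126 124]
 [125 126 121 123 123 122 125 123 122 123 127  52  83 122 119 119 123 121
  122 121 118 123 126 124]
 [125 123 126 120 120 121 122 122 119 117 124  44  40 125 122 124 123 122
  117 120 117 125 125 123]
 [125 123 124 126 126 123 120 124 123 123 126  45  39 125 121 123 123 116
  111 120 116 123 122 126]
[... 1928 characters left out ...]
87 187 188 188 162 163 162 164 163 164 162 162 168 169 165 164  90
  188 187 187 186 187 186]
 [187 186 188 187 190 161 162 160 166 165 163 165 163 165 160 163 162 163
  187 187 188 188 182 186]
 [187 187 186 187 169 163 161 166 164 167 163 163 166 167 159 162 137 188
  188 188 186 186 187 188]
 [185 187 189 190 162 162 165 164 166 167 167 164 167 165 164 162  95 188
  188 187 187 187 185 187]
 [188 188 188 182 165 160 164 166 167  85 114 167 165 162 161 161 193 185
  188 186 187 188 187 188]
 [188 188 187 164 161 166 165 166 167 172 165 168 167 162 162  92 189 188
  187 186 187 189 187 187]
 [188 188 189  79  83  86 132 173 169 168 167 166 164 164 164 115 187 187
  186 187 187 187 188 187]]
```

Run:
```python
from h import *
go([618.4,258.6,130],R.from_euler('xyz',[np.pi,0,.062]))
```

```text
delta [-0.0866, 0.3145, 0.1672] rot [0.08, 0.36, 89.59] rows 8.4
```

Call:
carry_out(delta_pos=[[-0.0866,0.3145,0.1672],[-0.0866,0.3145,0.1672],[-0.0866,0.3145,0.1672],[-0.0866,0.3145,0.1672],[-0.0866,0.3145,0.1672],[-0.0866,0.3145,0.1672],[-0.0866,0.3145,0.1672],[-0.0866,0.3145,0.1672]], rot=[[0,0.3,89.6],[0,0.3,89.6],[0,0.3,89.6],[0,0.3,89.6],[0,0.3,89.6],[0,0.3,89.6],[0,0.3,89.6],[0,0.3,89.6]], claw=0.05)

```text
clock: 19.12
eef_pos: [618.5, 258.1, 128.6]
tcp_rot: [3.14, 0.002, 0.119]
contact_force: [0.1, -0.1, -0.3]
opening: 0.583
grasp_force: 0.0
```

Call:
carry_out(delta_pos=[[0,0,0],[0,0,0]], rot=[[0,0,2],[0,0,2]])

```text
clock: 19.38
eef_pos: [618.1, 258.9, 130.6]
tcp_rot: [3.141, -0.0, 0.094]
contact_force: [-0.2, 0.3, 0.0]
opening: 0.59
grasp_force: 0.0
```

Run:
```python
from h import *
print(r.sense()['eef_pos'],r.sense()['tcp_rot'])
go([618.4,258.6,44],R.from_euler('xyz',[np.pi,0,.062]))
```

```text
[618.09579169 258.94507891 130.59559905] [ 3.14095444e+00 -2.99151246e-04  9.43751067e-02]
delta [0.0002, 0.0003, 0.0866] rot [0.04, -0.02, 1.85] rows 1.4
```

Call:
carry_out(delta_pos=[[0,0,0.03],[0,0,0.06],[0,0,0.08],[0,0,0.086],[0,0,0.086],[0,0,0.086]], rot=[[0,0,1.8],[0,0,1.8],[0,0,1.8],[0,0,1.8],[0,0,1.8],[0,0,1.8]])

```text
clock: 20.12
eef_pos: [618.9, 259.3, 46.3]
tcp_rot: [-3.141, -0.003, 0.06]
contact_force: [-0.2, -0.4, -0.3]
opening: 0.584
grasp_force: 0.0
```

Call:
carry_out(delta_pos=[[0,0,0],[0,0,0],[0,0,0],[0,0,0],[0,0,0],[0,0,0]], rot=[[0,0,0],[0,0,0],[0,0,0],[0,0,0],[0,0,0],[0,0,0]], claw=0.0, grip_force=115)

```text
clock: 20.88
eef_pos: [618.2, 259.0, 45.2]
tcp_rot: [3.141, -0.001, 0.06]
contact_force: [-0.2, -0.4, -0.1]
opening: 0.0
grasp_force: 0.0
```

Call:
carry_out(delta_pos=[[0,0,-0.01],[0,0,-0.025],[0,0,-0.05],[0,0,-0.075],[0,0,-0.1],[0,0,-0.12],[0,0,-0.13],[0,0,-0.13]], rot=[[0,0,0],[0,0,0],[0,0,0],[0,0,0],[0,0,0],[0,0,0],[0,0,0],[0,0,0]])

```text
clock: 21.88
eef_pos: [618.4, 259.2, 175.9]
tcp_rot: [-3.142, -0.002, 0.06]
contact_force: [-0.4, 0.7, -0.4]
opening: 0.003
grasp_force: 0.0
```

Call:
carry_out(delta_pos=[[0,0,0],[0,0,0],[0,0,0],[0,0,0]], rot=[[0,0,0],[0,0,0],[0,0,0],[0,0,0]])

```text
clock: 22.38
eef_pos: [618.0, 259.0, 174.9]
tcp_rot: [3.141, -0.001, 0.06]
contact_force: [-0.4, -0.5, -0.3]
opening: 0.003
grasp_force: 0.0
```

```bash
cat > lug.py <<'E'
from fit import *
def lugcheck(p):
    for n in('top','side'):
        g=cv2.cvtColor(cv2.imread(f'/tmp/f_{n}.png'),cv2.COLOR_BGR2GRAY); th=70
        m=hullmask(n,put(p,LUG),1); m=cv2.dilate(m,np.ones((9,9)))
        d=((g<th)&(m>0)); ys,xs=np.nonzero(d); pm=hullmask(n,put(p,LUG),8); y2,x2=np.nonzero(pm)
        print(n,'dark',d.sum(),xs.mean().round(2),ys.mean().round(2),'pred',(pm.sum()/64).round(),(x2.mean()/8-.44).round(2),(y2.mean()/8-.44).round(2))
E
python3 - <<'E'
from lug import *
print('old'); lugcheck([618.4,258.6,.06])
p=fit([618,259,.06],45); lugcheck(p)
E
```

```text
old
top dark 98 258.55 227.1 pred 115.0 257.96 227.06
side dark 315 258.49 288.63 pred 362.0 258.67 288.46
side 0.93 [232.0, 268.0, 286.0, 324.0] 1734
['side'] [6.19274e+02 2.57399e+02 6.60000e-02] 0.047
['side'] [6.19274e+02 2.57399e+02 6.60000e-02] 0.047
top dark 69 256.2 214.86 pred 113.0 258.36 226.78
side dark 330 258.49 288.6 pred 361.0 258.53 287.99
```

Run:
```python
from h import *
s=r.sense(); T=s['eef_pos']; Q=R.from_euler('xyz',s['tcp_rot']); print(T,s['opening'])
im=r.grab_frame('side'); g=cv2.cvtColor(im,cv2.COLOR_BGR2GRAY)
for d in(0,25): print(d,proj('side',T+Q.apply([0,0,d])).round(1).tolist(),proj('top',T+Q.apply([0,0,d])).round(1).tolist())
print(proj('side',put([618.4,258.6,.06],np.array([[0,0,52.],[25,0,52],[-25,0,52]]))).round(1).tolist())
u,v=proj('side',T+Q.apply([0,0,25]))[0].astype(int)
print(u,v); print(g[v-30:v+24:2,u-24:u+26:2])
```

```text
[618.07109496 259.02228805 175.17610399] 0.0018792410165464424
0 [[254.0, 244.4]] [[252.3, 213.2]]
25 [[254.9, 252.6]] [[253.3, 215.8]]
[[258.1, 282.6], [247.5, 280.6], [268.7, 284.6]]
254 252
[[128  92  93  94  96  87  62  62  46  43  44  47  51  52  54  63 101 102
  104 104 107 109 108 109 107]
 [123 101  95  99  61  61  81  69  45  42  43  48  49  53  53  61 105 105
  105 104 106 106 110 109 108]
 [181 121 107  39  45  95  80  53  61  71  48  48  50  50  54  88 101 100
  103 103 106 107 109 110 109]
 [180 181 180  40  50  92  98  54  55  41  43  49  48  50  76 104 102 102
  106 105 107 106 106 106 108]
 [181 179 179  30  41  62  69  44  48  49  43  46  48  50  54 100 100 102
  104 106 104 108 106 110 109]
 [179 180 182 183  18  37  44  38  41  39  45  45  47  54  59 103 100 102
  101 105 106 107 108 108 111]
 [180 179 180 181 184 180  17  28  29  39  45  46  49  86  62 155 124  89
   99 103 104 106 109 108 108]
 [179 180 178 179 179 181 182 182 186  51  43  48  49  77  69 133 177 177
  178 126 110 103 105 106 108]
 [179 179 179 179 178 179 178 178 180  86  43  48  47  76  72 109 1
[... 1228 characters left out ...]
83 184 184 184 177 176 125 127 126 129
  127 128 127 129 131 135 133]
 [179 125 124 125 125 122 118 127 127 128 123 126 126 128 127 124 128 132
  127 130 128 130 131 133 131]
 [125 124 123 125 122 120 122 120 124 129 131 125 122 127 126 130 129 127
  133 128 128 129 131 131 130]
 [121 120 125 121 122 125 124 121 124 126 125 129 125 129 128 127 126 128
  128 126 122 124 132 177 178]
 [126 125 129 126 122 121 125 123 123 123 124 120 110 115 124 135 184 182
  177 177 179 177 178 177 176]
 [125 125 122 128 124 126 127 126 122 120 128 108 107 109 109 111 106 156
  161 173 178 178 178 177 177]
 [122 124 125 124 121 122 125 124 125 124 120 107 109 108 109 109 113 155
  152 153 153 151 153 159 166]]
```

The fingertips show at row 243, about 25 mm short of the predicted row 252.6. So they sit roughly at the TCP height, and both earlier grips were too shallow. I'll go down lower by feel.

Call:
carry_out(delta_pos=[[0,0,0.04],[0,0,0.08],[0,0,0.11],[0,0,0.13],[0,0,0.138],[0,0,0.138]], rot=[[0,0,0],[0,0,0],[0,0,0],[0,0,0],[0,0,0],[0,0,0]], claw=0.045)

```text
clock: 23.38
eef_pos: [618.4, 259.1, 37.4]
tcp_rot: [3.141, -0.001, 0.06]
contact_force: [-0.4, 0.5, -0.2]
opening: 0.529
grasp_force: 0.0
```

Call:
carry_out(delta_pos=[[0,0,0.003],[0,0,0.006],[0,0,0.008],[0,0,0.008]], rot=[[0,0,0],[0,0,0],[0,0,0],[0,0,0]])

```text
clock: 23.88
eef_pos: [618.2, 259.0, 29.2]
tcp_rot: [3.141, -0.001, 0.06]
contact_force: [0.2, -0.1, 0.2]
opening: 0.529
grasp_force: 0.0
```

Call:
carry_out(delta_pos=[[0,0,0.003],[0,0,0.006],[0,0,0.007],[0,0,0.007]], rot=[[0,0,0],[0,0,0],[0,0,0],[0,0,0]])

```text
clock: 24.38
eef_pos: [618.2, 259.0, 22.0]
tcp_rot: [3.141, -0.001, 0.06]
contact_force: [0.7, -0.7, 0.2]
opening: 0.528
grasp_force: 0.0
```

Run:
```python
from h import *
s=r.sense(); T=s['eef_pos']; print(T,s['contact_force'])
im=r.grab_frame('side'); g=cv2.cvtColor(im,cv2.COLOR_BGR2GRAY)
o=cv2.imread('/tmp/f_side.png')
# finger edge near +y finger: pixel at y+22
for z in(10,20,30,40): print(z,proj('side',[[T[0],T[1]+23,z],[T[0],T[1]+36,z]]).round(1).tolist())
u,v=proj('side',[T[0],T[1]+30,20])[0].astype(int); print(u,v); print(g[v-26:v+16:2,u-16:u+18:2])
```

```text
[618.15395164 258.96311128  22.03296172] [ 0.69559979 -0.73528111  0.2124858 ]
10 [[255.7, 302.1], [253.6, 306.4]]
20 [[255.4, 299.3], [253.3, 303.7]]
30 [[255.1, 296.5], [252.9, 300.9]]
40 [[254.7, 293.7], [252.6, 298.1]]
254 301
[[128 125 129 129  83 105  86  43  43  44  45  46  49  47  50 113 159]
 [130 128  45  64  91 104  53  43  41  46  44  46  45  47  49 113 159]
 [126 124  48  70 108  93  49  48 107  43  46  45  43  46  47  96 157]
 [131 127  33  53  70  64  47  44  38  40  41  77  97  56  71 163 159]
 [128 128  26  36  44  45  36  40  38  39  43  41  42  44  48  63 163]
 [130 128  70  31  42  44  34  35  37  38  40  41  41  45  45  45 168]
 [128 130 129  28  30  34  34  36  37  37  39  39  40  41  46  44 124]
 [129 131 130  69  33  43  38  36  35  36  58  48  41  41  45  46  95]
 [133 130 132 108  28  32  38  39  36  42  85  47  38  44  43  46  76]
 [131 134 127 110 110 109  38  34  36  38  73  56  39  41  43  44  88]
 [128 132 110 110 110 113 114  33  38  37  61  68  39  42  42  44  62]
 [133 127 108 108 109 111 112  41  33  33  49  85  90  46  35  40 115]
 [134 110 110 109 109 111 112 113 114 114 112 111 113 114 116 113 114]
 [134 108 109 109 110 112 111 112 113 110 111 111 113 112 115 110 112]
 [113 110 110 108 111 111 110 113 112 112 112 110 115 112 112 109 113]
 [111 110 109 111 113 113 112 114 113 112 113 113 114 114 107 117 114]
 [109 109 107 109 111 111 113 114 112 111 107 119 165 164 158 160 159]
 [163 162 165 108 113 114 114 116 113 118 163 165 164 160 158 158 159]
 [160 160 106 110 113 114  90  81  84 113 165 163 163 159 160 160 158]
 [158 161 103 107 108 112  98 138 110 163 164 163 164 158 160 160 132]
 [162 162 164 163 164 168 160 167 165 164 165 164 160 161 159 160  81]]
```

Call:
carry_out(delta_pos=[[0,0,0.003],[0,0,0.006],[0,0,0.007],[0,0,0.007]], rot=[[0,0,0],[0,0,0],[0,0,0],[0,0,0]])

```text
clock: 24.92
eef_pos: [618.2, 259.0, 15.0]
tcp_rot: [3.141, -0.001, 0.06]
contact_force: [0.3, -0.8, 0.7]
opening: 0.529
grasp_force: 0.0
```

Call:
carry_out(delta_pos=[[0,0,0],[0,0,0],[0,0,0],[0,0,0],[0,0,0]], rot=[[0,0,0],[0,0,0],[0,0,0],[0,0,0],[0,0,0]], claw=0.0, grip_force=100)

```text
clock: 25.55
eef_pos: [618.3, 259.0, 15.6]
tcp_rot: [3.141, -0.001, 0.06]
contact_force: [-1.3, -1.1, 5.7]
opening: 0.12
grasp_force: 98.3
```

Call:
carry_out(delta_pos=[[0,0,-0.01],[0,0,-0.03],[0,0,-0.055],[0,0,-0.085],[0,0,-0.115],[0,0,-0.145],[0,0,-0.17],[0,0,-0.19]], rot=[[0,0,0],[0,0,0],[0,0,0],[0,0,0],[0,0,0],[0,0,0],[0,0,0],[0,0,0]])

```text
clock: 26.55
eef_pos: [618.2, 259.2, 207.6]
tcp_rot: [-3.141, -0.003, 0.06]
contact_force: [0.5, 0.5, -3.1]
opening: 0.122
grasp_force: 97.5
```

```bash
sed -i 's/^OFF=.*/OFF=np.array([0,0,15.6])/' h.py
python3 - <<'E'
from h import *
s=r.sense(); print(s['eef_pos'],s['opening'],s['grasp_force'],s['contact_force'],s['wrist_torque'])
P,Q=tgt([0,0,100.]); print(P); go(P,Q)
E
```

```text
[618.22681336 259.16200596 207.5983705 ] 0.12193352955579242 97.53898859024048 [ 0.52073221  0.46899579 -3.128853  ] [ 0.05988463  0.00664907 -0.02871769]
[591.10445961 -30.02148989 187.36918018]
delta [-0.0444, 0.287, 0.02] rot [-1.62, 24.81, 7.21] rows 4.7
```

Call:
carry_out(delta_pos=[[-0.002,0.015,0.001],[-0.006,0.04,0.003],[-0.011,0.072,0.005],[-0.017,0.108,0.0075],[-0.022,0.144,0.01],[-0.028,0.18,0.0125],[-0.033,0.215,0.015],[-0.038,0.245,0.017]], rot=[[-0.1,1.3,0.4],[-0.2,3.5,1],[-0.4,6.2,1.8],[-0.6,9.3,2.7],[-0.8,12.4,3.6],[-1,15.5,4.5],[-1.2,18.6,5.4],[-1.4,21.2,6.2]])

```text
clock: 27.55
eef_pos: [592.6, 10.2, 186.8]
tcp_rot: [3.136, -0.371, -0.049]
contact_force: [0.8, -0.4, -3.0]
opening: 0.118
grasp_force: 97.6
```

Run:
```python
from h import *
s=r.sense(); print(s['eef_pos'],s['opening'],s['grasp_force'],s['contact_force'])
P,Q=tgt([0,0,70.]); print(P); go(P,Q)
```

```text
[592.56583347  10.21138558 186.7732393 ] 0.11772373672938194 97.614004611969 [ 0.82042468 -0.41275153 -3.02674637]
[603.75370595 -30.88296687 160.17994657]
delta [0.0027, 0.0403, 0.0298] rot [-0.1, 3.72, 0.99] rows 0.8
```

Call:
carry_out(delta_pos=[[0.001,0.015,0.01],[0.002,0.03,0.02],[0.0025,0.038,0.028],[0.0027,0.0403,0.0298],[0.0027,0.0403,0.0298],[0.0027,0.0403,0.0298]], rot=[[0,1.2,0.3],[-0.1,2.5,0.6],[-0.1,3.7,1],[-0.1,3.7,1],[-0.1,3.7,1],[-0.1,3.7,1]])

```text
clock: 28.3
eef_pos: [606.1, -28.6, 161.9]
tcp_rot: [-3.141, -0.436, -0.067]
contact_force: [1.1, 0.0, -3.4]
opening: 0.119
grasp_force: 97.6
```

```bash
cat > held.py <<'E'
from h import *
from scipy.optimize import least_squares
# where is the plate relative to the tool? dark-free plate silhouette in side view by network + fit in tool frame (x slide, tilt about y)
def look():
    s=r.sense(); T=s['eef_pos']; Q=R.from_euler('xyz',s['tcp_rot']); Rp=Q*R.from_euler('x',np.pi)
    im=r.grab_frame('side'); cv2.imwrite('/tmp/k_side.png',im)
    def pts(P,v): # plate pts-> world, v: plate offset x,z and pitch wrt tool
        return T+Rp.apply((R.from_euler('y',v[2]).apply(P)+[v[0],v[3],0])-[OFF[0],0,v[1]])
    for d in r.cut_out('plate_c','side'):
        c=proj('side',pts(PL,[0,OFF[2],0,0])).mean(0); b=d['box']; print(np.round(b).tolist(),round(d['p'],2),c.round(1))
    return s,pts
E
python3 - <<'E'
from held import *
s,pts=look(); print(s['eef_pos'],s['tcp_rot'],s['contact_force'],s['grasp_force'])
P,Q=tgt([0,0,70.]); go(P,Q)
C=np.array([[x,y,z] for x in(-40,40) for y in(-70,70) for z in(0,10)],float)
print(np.c_[C,proj('side',pts(C,[0,OFF[2],0,0]))].round(1))
g=cv2.cvtColor(cv2.imread('/tmp/k_side.png'),cv2.COLOR_BGR2GRAY)
c=proj('side',pts(C,[0,OFF[2],0,0])).mean(0).astype(int); print(c); print(g[c[1]-40:c[1]+42:3,c[0]-42:c[0]+44:3])
E
```

```text
[315.0, 147.0, 342.0, 172.0] 0.89 [300.1 172.8]
[246.0, 379.0, 326.0, 437.0] 0.78 [300.1 172.8]
[146.0, 352.0, 227.0, 419.0] 0.77 [300.1 172.8]
[320.0, 298.0, 366.0, 356.0] 0.62 [300.1 172.8]
[276.0, 150.0, 325.0, 200.0] 0.58 [300.1 172.8]
[606.09064094 -28.63111635 161.88022769] [-3.14060229 -0.43648009 -0.06718333] [ 1.1248818   0.04198577 -3.39810542] 97.64426350593567
delta [-0.0028, 0.0025, 0.0006] rot [-0.08, -0.02, 0.05] rows 0.1
[[-40.  -70.    0.  323.1 166.2]
 [-40.  -70.   10.  324.7 163.7]
 [-40.   70.    0.  302.9 199.3]
 [-40.   70.   10.  304.5 196.9]
 [ 40.  -70.    0.  296.8 149.4]
 [ 40.  -70.   10.  298.2 146.8]
 [ 40.   70.    0.  274.6 181.5]
 [ 40.   70.   10.  276.1 178.9]]
[300 172]
[[ 49  45 183 172 170 166 166 167 167 168 168 168 169 169 169 169 168 168
  168  82  82  82  81  79  72  67  61  54  47]
 [ 49  54  61 173 169 166 167 167 167 167 168 167 168 167 167 167 169 169
  171  79  82  81  80  76  71  66  59  53  45]
 [ 49  56  57 180 168 167 165 167 166 169 168 168 168 169 169 168 170 170
   90  83  82  83  78  75  69  66  58  49 183]
 [ 50  55  62  68 169
[... 2304 characters left out ...]
 77  78  77  82  77  78  80  78  79 101  80 123
  123 121 122 122 121 120  81  76 180 174 177]
 [165 164 162  69  79  78  77  78  91  96  78  77  80  79  80  77 123 122
  121 122 122 123 122 109  80  79 178 176 177]
 [167 165 163 165 127  78  79  79  80  78  77  78  78  79  79  98 122 122
  121 123 122 121 118  79  77 125 123 181 180]
 [100 161 165 163 162 165  73  79  80  80  79  80  79  80  79 124 123 121
  122 125 123 122 101  81  78 124 121 122 123]
 [101 104 116 163 162 162 162 160  79  78  79  80  79  80 126 123 123 122
  125 123 122 116  81  78 126 126 125 123 124]
 [101 103 106 106 150 164 163 162 165  79  80  82  81  86 124 124 122 122
  122 121 123  94  81  96 124 126 126 123 124]]
```

Call:
carry_out(delta_pos=[[-0.0028,0.0025,0.01],[-0.0028,0.0025,0.022],[-0.0028,0.0025,0.034],[-0.0028,0.0025,0.044],[-0.0028,0.0025,0.05],[-0.0028,0.0025,0.05],[-0.0028,0.0025,0.05]], rot=[[0,0,0],[0,0,0],[0,0,0],[0,0,0],[0,0,0],[0,0,0],[0,0,0]])

```text
clock: 29.28
eef_pos: [624.5, -32.5, 115.3]
tcp_rot: [-3.14, -0.437, -0.068]
contact_force: [0.2, 0.2, -2.1]
opening: 0.117
grasp_force: 97.8
```

Call:
carry_out(delta_pos=[[0,0,0],[0,0,0]], rot=[[0,0,0],[0,0,0]])

```text
clock: 29.52
eef_pos: [624.5, -32.5, 115.5]
tcp_rot: [-3.141, -0.437, -0.068]
contact_force: [0.5, -0.6, -2.5]
opening: 0.122
grasp_force: 97.8
```

Run:
```python
from held import *
s,pts=look(); print(s['eef_pos'],s['tcp_rot'],s['contact_force'],s['grasp_force'])
for z in(20,14.,0): P,Q=tgt([0,0,z]); go(P,Q)
```

```text
[312.0, 149.0, 338.0, 170.0] 0.89 [294. 185.]
[270.0, 159.0, 320.0, 210.0] 0.84 [294. 185.]
[321.0, 300.0, 368.0, 361.0] 0.76 [294. 185.]
[145.0, 354.0, 226.0, 422.0] 0.71 [294. 185.]
[248.0, 379.0, 325.0, 436.0] 0.65 [294. 185.]
[624.53098487 -32.52444325 115.49688465] [-3.14050166 -0.43684995 -0.06753023] [ 0.50400032 -0.58428124 -2.46888189] 97.76768803596497
delta [0.0001, -0.0002, 0.0006] rot [-0.07, -0.02, 0.02] rows 0.0
delta [0.0001, -0.0002, 0.0066] rot [-0.07, -0.02, 0.02] rows 0.1
delta [0.0001, -0.0002, 0.0206] rot [-0.07, -0.02, 0.02] rows 0.3
```

Call:
carry_out(delta_pos=[[0,0,0.004],[0,0,0.007],[0,0,0.009],[0,0,0.009]], rot=[[0,0,0],[0,0,0],[0,0,0],[0,0,0]])

```text
clock: 30.12
eef_pos: [628.1, -32.8, 106.6]
tcp_rot: [-3.141, -0.436, -0.068]
contact_force: [-0.3, -0.1, -3.2]
opening: 0.121
grasp_force: 97.8
```

Call:
carry_out(delta_pos=[[0,0,0.002],[0,0,0.003],[0,0,0.003]], rot=[[0,0,0],[0,0,0],[0,0,0]])

```text
clock: 30.5
eef_pos: [629.5, -32.8, 104.2]
tcp_rot: [-3.141, -0.436, -0.068]
contact_force: [-0.1, 0.8, -2.9]
opening: 0.124
grasp_force: 97.8
```

Call:
carry_out(delta_pos=[[0,0,0.002],[0,0,0.003],[0,0,0.003]], rot=[[0,0,0],[0,0,0],[0,0,0]])

```text
clock: 30.88
eef_pos: [630.7, -32.9, 101.4]
tcp_rot: [-3.14, -0.436, -0.068]
contact_force: [-0.6, 0.1, -3.1]
opening: 0.119
grasp_force: 97.8
```

Call:
carry_out(delta_pos=[[0,0,0.002],[0,0,0.003],[0,0,0.003]], rot=[[0,0,0],[0,0,0],[0,0,0]])

```text
clock: 31.25
eef_pos: [632.0, -33.0, 98.7]
tcp_rot: [-3.14, -0.436, -0.068]
contact_force: [0.0, -0.7, -2.4]
opening: 0.121
grasp_force: 97.8
```

Call:
carry_out(delta_pos=[[0,0,0.001],[0,0,0.002],[0,0,0.002]], rot=[[0,0,0],[0,0,0],[0,0,0]])

```text
clock: 31.62
eef_pos: [632.9, -33.1, 96.9]
tcp_rot: [-3.14, -0.436, -0.068]
contact_force: [0.9, 0.2, -2.7]
opening: 0.122
grasp_force: 97.8
```

Call:
carry_out(delta_pos=[[0,0,0.001],[0,0,0.002],[0,0,0.002]], rot=[[0,0,0],[0,0,0],[0,0,0]])

```text
clock: 32.0
eef_pos: [633.4, -33.0, 96.0]
tcp_rot: [-3.14, -0.436, -0.068]
contact_force: [-10.3, 0.8, 11.2]
opening: 0.117
grasp_force: 100.5
```

Run:
```python
from held import *
s,pts=look(); print(s['eef_pos'],s['tcp_rot'],s['contact_force'],s['wrist_torque'])
P,Q=tgt([0,0,0.]); go(P,Q)
```

```text
[246.0, 378.0, 324.0, 434.0] 0.88 [291.  190.1]
[320.0, 298.0, 371.0, 360.0] 0.66 [291.  190.1]
[144.0, 354.0, 228.0, 420.0] 0.62 [291.  190.1]
[314.0, 149.0, 342.0, 171.0] 0.56 [291.  190.1]
[268.0, 165.0, 314.0, 215.0] 0.56 [291.  190.1]
[633.36667257 -33.03624152  95.97319659] [-3.14048003 -0.43648865 -0.06750163] [-10.28545266   0.83702519  11.15653497] [ 0.01384074  0.78991505 -0.0386545 ]
delta [0.0002, -0.0001, -0.0008] rot [-0.08, -0.01, 0.02] rows 0.0
```

Call:
carry_out(delta_pos=[[0,0,0],[0,0,0],[0,0,0],[0,0,0]], rot=[[0,0,0],[0,0,0],[0,0,0],[0,0,0]], claw=0.045)

```text
clock: 32.6
eef_pos: [633.8, -33.1, 95.2]
tcp_rot: [-3.14, -0.436, -0.068]
contact_force: [0.2, 0.6, 0.5]
opening: 0.524
grasp_force: 0.0
```

Call:
carry_out(delta_pos=[[0,0,-0.01],[0,0,-0.03],[0,0,-0.06],[0,0,-0.1],[0,0,-0.15],[0,0,-0.2],[0,0,-0.22],[0,0,-0.22]], rot=[[0,0,0],[0,0,0],[0,0,0],[0,0,0],[0,0,0],[0,0,0],[0,0,0],[0,0,0]])

```text
clock: 33.6
eef_pos: [541.2, -27.1, 296.9]
tcp_rot: [-3.14, -0.44, -0.068]
contact_force: [0.1, 0.6, 0.1]
opening: 0.524
grasp_force: 0.0
```

Run:
```python
from h import *
s=r.sense(); print(s['eef_pos'],s['contact_force'])
go([350,-250,330],R.from_euler('xyz',[np.pi,0,0.2]))
```

```text
[541.2195273  -27.0853057  296.91085852] [0.11368977 0.59334504 0.14389094]
delta [-0.1449, 0.2352, -0.1051] rot [3.31, -25.09, -15.07] rows 4.7
```

Moving clear so the cameras can see the plate.

Call:
carry_out(delta_pos=[[-0.145,0.235,-0.105],[-0.145,0.235,-0.105],[-0.145,0.235,-0.105],[-0.145,0.235,-0.105],[-0.145,0.235,-0.105],[-0.145,0.235,-0.105],[-0.145,0.235,-0.105],[-0.145,0.235,-0.105]], rot=[[3.3,-25,-15],[3.3,-25,-15],[3.3,-25,-15],[3.3,-25,-15],[3.3,-25,-15],[3.3,-25,-15],[3.3,-25,-15],[3.3,-25,-15]])

```text
clock: 34.6
eef_pos: [350.3, -249.0, 327.6]
tcp_rot: [-3.14, 0.003, 0.2]
contact_force: [0.7, -0.1, -1.1]
opening: 0.53
grasp_force: 0.0
```

Run:
```python
from h import *
from scipy.optimize import minimize
M={}
for n,c in(('top',(363,208)),('side',(291,190))):
    im=r.grab_frame(n); cv2.imwrite(f'/tmp/e_{n}.png',im)
    for d in r.cut_out('plate_c',n):
        b=d['box']; q=np.hypot((b[0]+b[2])/2-c[0],(b[1]+b[3])/2-c[1]); print(n,np.round(b).tolist(),round(d['p'],2),round(q,1))
        if q<15 and n not in M: M[n]=d['mask']
def W(v,P): return put(DP,deck(R.from_euler('xyz',[v[4],v[5],v[3]]).apply(P)+[v[0],v[1],v[2]]))
def cost(v,ns): return sum(np.abs(cv2.resize((hullmask(n,W(v,PL))|hullmask(n,W(v,LUG))).astype(np.float32),(640,480),interpolation=cv2.INTER_AREA)-M[n]).sum()/M[n].sum() for n in ns)
ns=list(M); 
for z in(0,7,14): print(z,cost([0,0,z,0,0,0],ns))
S=np.zeros((7,6)); S[1:]=np.diag([5,5,8,.05,.1,.1])
q=minimize(cost,np.zeros(6),args=(ns,),method='Nelder-Mead',options=dict(initial_simplex=S,maxiter=600)); print(ns,q.x.round(3),q.fun)
print([(t,n,[np.round(d['box']).astype(int).tolist() for d in r.recognise(t,n)[:1]]) for n in('top','side') for t in('tube_rack','tip_box','vial')])
```

```text
top [336.0, 198.0, 389.0, 226.0] 0.97 3.6
top [428.0, 203.0, 486.0, 244.0] 0.87 95.4
top [150.0, 254.0, 198.0, 314.0] 0.82 204.0
top [230.0, 286.0, 277.0, 323.0] 0.79 145.9
top [142.0, 190.0, 194.0, 236.0] 0.56 195.0
side [313.0, 142.0, 343.0, 170.0] 0.89 50.7
side [248.0, 379.0, 329.0, 435.0] 0.75 217.1
side [323.0, 301.0, 369.0, 357.0] 0.65 149.2
side [268.0, 166.0, 316.0, 216.0] 0.55 1.5
side [146.0, 356.0, 229.0, 420.0] 0.55 223.2
0 0.09933134663329962
7 0.18877059172025817
14 0.3122918572283101
['top', 'side'] [-0.072  0.316  0.515  0.003  0.008 -0.002] 0.09305315934502151
[('tube_rack', 'top', [[421, 259, 480, 310]]), ('tip_box', 'top', [[369, 281, 420, 318]]), ('vial', 'top', []), ('tube_rack', 'side', [[372, 138, 409, 190]]), ('tip_box', 'side', [[365, 188, 407, 236]]), ('vial', 'side', [[354, 248, 372, 280]])]
```

The fit puts the plate home and flat: less than 1 mm off in every direction and under 0.5° of tilt. The bystanders haven't moved.

```bash
python3 -c "
from rig import r
print(r.sign_off())"
```

```text
the job is handed in; nothing more can be done
None
```

The second pin stands at +50 mm, so plate_c is the one that fits; it is now home on both pins, flush with the deck and let go (I dropped it on its back once on the way and had to turn it over), the other two plates were never moved, and the job is handed in at about 35 s.

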